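# Isolate a battery pack: pull its service plugs and hang them up

## Task

Swing the pack's guard arm clear of the plugs and leave it in line with the white park mark; then pull every orange service plug straight up out of its snap socket and hang each one by its eye on a peg of the rack, one plug to a peg. Last, swing the guard arm back so that it lies straight over the row of emptied sockets, and leave the sample jars standing.

Things in the scene. Friction and masses are not known exactly. Their poses are not given: they have to be found in the camera images.
- pack: Battery pack: fixed aluminium case 200 (x) x 380 (y) x 70 mm high. Origin: centre of its underside; z up; flat deck at z = 70 mm. Three sockets in the deck in a row along its y axis at x = 0, y = -55, +45, +145 mm; some hold a plug, some may be empty. The guard arm's pivot post (radius 15 mm) stands on the deck at x = 0, y = -155 mm.
- guard (a joint): Hinge of the guard arm (rad), vertical axis at the pivot post (pack x = 0, y = -155 mm). 0: the arm points along the pack's +y, straight over the sockets (closed); grows clockwise seen from above, towards the pack's +x (1.57: along +x). Travel -0.25 to 1.9. Held by friction only (0.2 Nm, 1.6 N at the knob): it stays where it is let go, without stop or click.
- guard_knob (a point): Middle of the upright black knob on the guard arm, 130 mm from the pivot axis: 24 mm across, 45 mm tall, from 147 to 192 mm above the bench. x axis: along the arm, away from the pivot. The arm is a flat grey bar 24 mm wide reaching 330 mm from the pivot, underside 135, top 147 mm above the bench; it passes 13 mm over the plugs and blocks them when closed.
- park_mark: White index plate on the deck, 44 mm wide, 3 mm thick, with a black centre line, reaching 210 mm out from the pivot below the guard arm. Origin: on the pivot axis at deck height. Its x axis points outward along the black line: the direction the guard arm must have when parked (1.1 to 1.5 rad on the guard joint, varying). It does not move.
- plug1: Orange service plug, 0.1 to 0.16 kg (may be absent). Origin: centre of the underside of its flange, which lies on the deck while plugged in; z up. Flange 58 (x) x 46 (y) x 10 mm. On it an upright flat bail 10 mm thick (x), 40 mm wide (y), z = 10 to 52 mm, with an eye through it along x, z = 10 to 40 mm; its 40 mm width can be gripped by the edges, leaving the eye open.
- plug1_eye (a point): Centre of plug1's rectangular eye (24 mm wide, 30 mm tall), 25 mm above its origin; axes as the plug. Below the flange a black foot 20 x 26 mm reaches down to z = -29 mm; two sprung catches in the socket hold its snap beads: pull straight up with about 8 to 16 N; it gives after 1 to 6 mm and is clear of the socket after 30 mm.
- plug2: Another orange service plug (may be absent); shape, size and origin as plug1.
- plug2_eye (a point): Centre of the eye of plug2, as for plug1.
- plug3: Another orange service plug (may be absent); shape, size and origin as plug1.
- plug3_eye (a point): Centre of the eye of plug3, as for plug1.
- rack: Hanging rack: loose heavy stand (2 kg, slides if pushed hard, may get knocked aside). Steel foot 170 (x) x 280 (y) x 14 mm; upright plywood board 12 mm thick, 260 mm wide at x = 0, up to z = 149 mm. Origin: on the underside below the board. Three steel pegs, 10 mm thick, 85 mm long, stick out from the board's -x face, 18 degrees upwards: direction (-0.951, 0, 0.309).
- peg1 (a point): Point on the axis of the peg at rack y = +95 mm, 45 mm out along the peg from the board (its tip is 40 mm farther); axes as the rack's. A plug hanging here by its eye has its eye's centre about 10 mm lower.
- peg2 (a point): Point on the axis of the peg at rack y = 0 mm, 45 mm out along the peg from the board (its tip is 40 mm farther); axes as the rack's. A plug hanging here by its eye has its eye's centre about 10 mm lower.
- peg3 (a point): Point on the axis of the peg at rack y = -95 mm, 45 mm out along the peg from the board (its tip is 40 mm farther); axes as the rack's. A plug hanging here by its eye has its eye's centre about 10 mm lower.
- jar1: Glass sample jar with a metal cap, 52 mm across, 75 mm tall, standing loose on the bench; origin under its centre. Not part of the job: leave it standing.
- jar2: Glass sample jar with a metal cap, 52 mm across, 75 mm tall, standing loose on the bench; origin under its centre. Not part of the job: leave it standing.
There are look-alikes about, which are no part of the job. Leave any pink look-alike of the plug2 alone.

How it is judged:
By the outcome, as a careful person would: the job done as asked, in the order asked, and still so for the second after the job is handed in, with the robot touching nothing.
Of plug1, plug2, plug3 only 2 to 3 are there at a start; the rules pass over those that are not, and their reading is None.
At some moment in a run one of rack may be knocked a few centimetres aside while the robot is not near it.
It also fails if it takes over 210 s, if anything falls off the work surface, if the arm or the gripper's body presses on something with over 40 N, if the wrist force passes 120 N, or if a joint passes its speed limit or range.

## Robot

A 6-joint arm with a two-finger parallel gripper is mounted at the origin on the work surface. World frame = base frame: x ahead of the robot, y to its left, z up, the work surface at z = 0. Lengths are in m, angles in rad, forces in N, time in s.
With the tool pointing down it reaches from about 0.35 to 0.975 m from the base axis. Payload 4.9 kg.
Tool frame: the origin (TCP) lies at the very end of the fingers, on their centre line; the grasp point (between the pads) lies 19 mm behind it; z points along the fingers, y is the direction in which the jaws open and shut (so a half turn about z gives the same grasp; the last joint's range is limited). The gripper opens to 85 mm and grips with 20 to 120 N. Pads are 22 mm wide; open, the fingers measure 114 mm over their backs; the gripper's body (76 mm by 85 mm) begins 54 mm behind the grasp point. The pads swing forward as they close: fully open they stand 13 mm farther back than shut.
Start: joints at [-1.377, 0.053, 1.613, -0, 1.476, -0.119], TCP at [0.192, -0.595, 0.231] pointing down, gripper open.
Joint ranges: [-3.01, 3.01], [-1.01, 2.22], [0.06, 2.58], [-1.02, 4.17], [0.09, 2.62], [-3.14, 3.14]. Speed limits (rad/s): [2.57, 2.57, 3.14, 3.14, 3.14, 3.14].

## Interface

Orientations are given as a unit quaternion [w, x, y, z].
In Python, from plant import state, eyes, job_done gives the robot as it stands.
- The arm moves only by the tool apply_moves, never from a script. Its argument "commands" is a list of rows, each an object with "linear": the shift along the tool's x, y, z in m, a list of three; "delta_rot": the turn, a rotation vector about the tool's x, y, z in degrees, a list of three; "fingers": the closure in counts, from 0 (fully open) to 255 (shut). In form: [{"linear": [x, y, z], "delta_rot": [wx, wy, wz], "fingers": fingers}, ...]. A call has exactly 8 rows; each row is the pose to reach, as a shift and turn from the pose commanded when the call began, along the tool's axes at that moment; what a row does not reach only later rows make up. A row lasts 1/10 s, in which the tool goes at most 50 mm and 8.59 degrees, less where a joint would pass 70% of its speed; a pose out of reach is approached as far as the arm can. A call with a gripper value outside its range is refused whole. The fingers move at their own pace and stop on an object; the grip force is fixed at half the most. Time passes only in rows, so rows that repeat a pose let the fingers close, or fill a call up. It gives the time, the measured TCP pose, the force and the opening at its end, in the units of the state.
- state(): the state, without advancing time (a new reading comes with each control period).
- eyes.grab_frame(name): name is "scene" or "top" or "wrist"; returns the picture (420x560x3 uint8, red, green, blue); there is no depth.
- eyes.camera_params(name): a dict with "fx", "fy", "cx", "cy" (pixels), "position" and "rotation" of the camera in the world; the wrist camera has in their place "T_tool_cam" (4x4, takes a point from camera to tool coordinates, whose origin is the TCP and whose axes are the flange's). Camera axes: x right, y down, z forward; pixel columns grow to the right and rows downward; lengths in m; the calibration is good to about 2 mm. A picture is of the moment at which its call begins: read the wrist's pose just before it. camera_params takes no time and is no camera call.
- job_done(): hands the job in, once; it reports no verdict.
The state is a dict: "time": time; "joint_pos": joint angles; "joint_vel": joint speeds; "joint_efforts": joint torques, N m; "tool_pos": TCP position; "tool_rot": TCP orientation; "contact_force": force on the tool from outside, world axes, zero at the start; "ft_torque": the same for the moment, N m; "gripper_width": opening from 0.0 (shut) to 1.0 (fully open).
Only numpy, scipy, OpenCV 4.12 (cv2) and the standard library are available. Lean on these libraries where they do the work, as an engineer would, in place of code of your own. Each camera call takes 0.05 s, during which the arm holds its last target.

## Working session

There is one attempt and no reset: what is moved stays moved. The work goes in short steps, Python scripts to look and compute and a tool call to move; the robot and the scene stay as the last step left them, time stands still between calls to the robot, and variables do not carry over. Pictures are saved under pics/ and viewed, and the job is handed in when it is done.

Besides the shell and the picture viewer there is one more tool, called after "Call:" as name([rows], argument=value, ...), one row to a line, values as JSON. apply_moves: Moves the arm, as the interface text tells. Its arguments: {"type":"object","properties":{"commands":{"type":"array","items":{"type":"object","properties":{"linear":{"type":"array","items":{"type":"number"}},"delta_rot":{"type":"array","items":{"type":"number"}},"fingers":{"type":"number"}}}}},"required":["commands"]}

```bash
ls; mkdir -p pics
python3 - <<'E'
from plant import state, eyes
import cv2
s=state();print(s)
for n in("scene","top","wrist"):
    p=eyes.camera_params(n);print(n,p)
    im=eyes.grab_frame(n);cv2.imwrite(f"pics/{n}0.png",im[:,:,::-1])
E
```

```text
pics
{'time': 0.0, 'joint_pos': array([-1.37700584e+00,  5.33816599e-02,  1.61427505e+00, -7.05539602e-06,
        1.47599046e+00, -1.18990813e-01]), 'joint_vel': array([-0.00162012, -0.00052759, -0.0004024 ,  0.00018497,  0.00194964,
       -0.00111608]), 'joint_efforts': array([ 2.22028866e-03, -3.93675828e+01, -3.70179212e+01,  9.23398829e-05,
        7.01969329e-03,  5.51327048e-06]), 'tool_pos': array([ 0.19220151, -0.59406912,  0.23005895]), 'tool_rot': array([-1.02641032e-03,  9.87795313e-01,  1.55754176e-01, -4.19194530e-05]), 'contact_force': array([ 0.25737787, -0.12306694,  1.38099799]), 'ft_torque': array([ 0.03432989, -0.04660602, -0.00253303]), 'gripper_width': 0.9952114356762866}
scene {'fx': 427.88900442279896, 'fy': 427.88900442279896, 'cx': 281.2044543405371, 'cy': 205.87299567814404, 'position': array([ 1.21387801, -0.32787872,  0.99892963]), 'rotation': array([-0.27260253,  0.79553594,  0.51257747, -0.17342077])}
top {'fx': 379.0058289246606, 'fy': 379.0058289246606, 'cx': 279.62713607801334, 'cy': 216.64129074243885, 'position': array([ 0.52360043, -0.04714648,  1.16764039]), 'rotation': array([-0.02302354,  0.70704319, -0.70648361,  0.02099414])}
wrist {'fx': 373.1919289492585, 'fy': 373.1919289492585, 'cx': 279.6454598394735, 'cy': 205.44888442705354, 'T_tool_cam': array([[ 7.99738867e-04, -9.48653152e-01, -3.16317178e-01,
         8.03636032e-02],
       [ 9.99999592e-01,  6.26093987e-04,  6.50589095e-04,
         1.08093867e-03],
       [-4.19139113e-04, -3.16317569e-01,  9.48653266e-01,
        -1.42354031e-01],
       [ 0.00000000e+00,  0.00000000e+00,  0.00000000e+00,
         1.00000000e+00]])}
```

View pics/scene0.png

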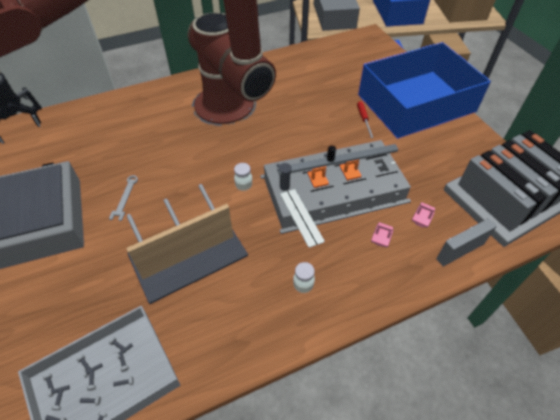

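View pics/top0.png

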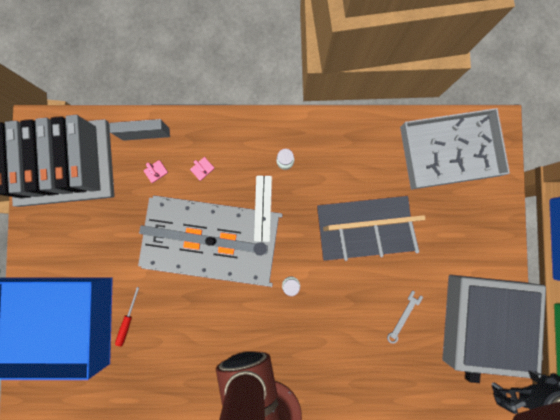

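View pics/wrist0.png

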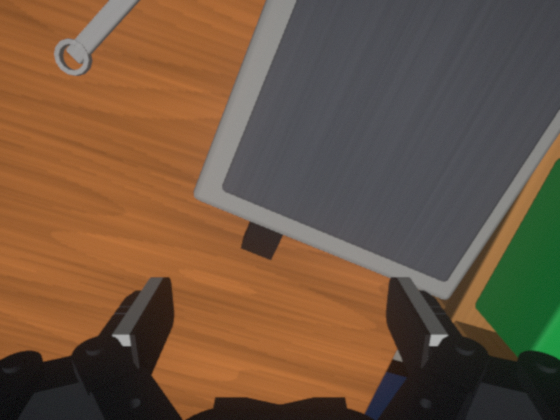

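```bash
cat > h.py <<'E'
import numpy as np, cv2
from scipy.spatial.transform import Rotation as R
from plant import state, eyes
def Q(q): return R.from_quat([q[1],q[2],q[3],q[0]])
def pose(name,s=None):
    p=eyes.camera_params(name)
    if name=="wrist":
        s=s or state(); T=p["T_tool_cam"]; r=Q(s["tool_rot"]).as_matrix()
        return p, r@T[:3,:3], s["tool_pos"]+r@T[:3,3]
    return p,Q(p["rotation"]).as_matrix(),np.array(p["position"])
def ray(name,uv,s=None):
    p,r,t=pose(name,s)
    d=np.array([(uv[0]-p["cx"])/p["fx"],(uv[1]-p["cy"])/p["fy"],1.])
    return t,r@d
def onz(name,uv,z,s=None):
    t,d=ray(name,uv,s); return t+d*(z-t[2])/d[2]
def proj(name,X,s=None):
    p,r,t=pose(name,s); c=r.T@(np.array(X)-t)
    return np.array([p["fx"]*c[0]/c[2]+p["cx"],p["fy"]*c[1]/c[2]+p["cy"]])
def grab(name,fn,crop=None,k=1):
    s=state(); im=eyes.grab_frame(name)[:,:,::-1].copy(); cv2.imwrite(f"pics/{fn}_full.png",im)
    save(im,fn,crop,k); return s,im
def save(im,fn,crop=None,k=1):
    if crop: x0,y0,x1,y1=crop; im=im[y0:y1,x0:x1]
    cv2.imwrite(f"pics/{fn}.png",cv2.resize(im,None,fx=k,fy=k,interpolation=cv2.INTER_CUBIC))
E
python3 - <<'E'
from h import *
im=cv2.imread("pics/top0.png"); save(im,"c1",(130,180,290,300),5)
save(im,"c2",(300,180,440,270),5)
im=cv2.imread("pics/scene0.png"); save(im,"c3",(250,130,450,260),4)
E
```

```text
(no output)
```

View pics/c1.png

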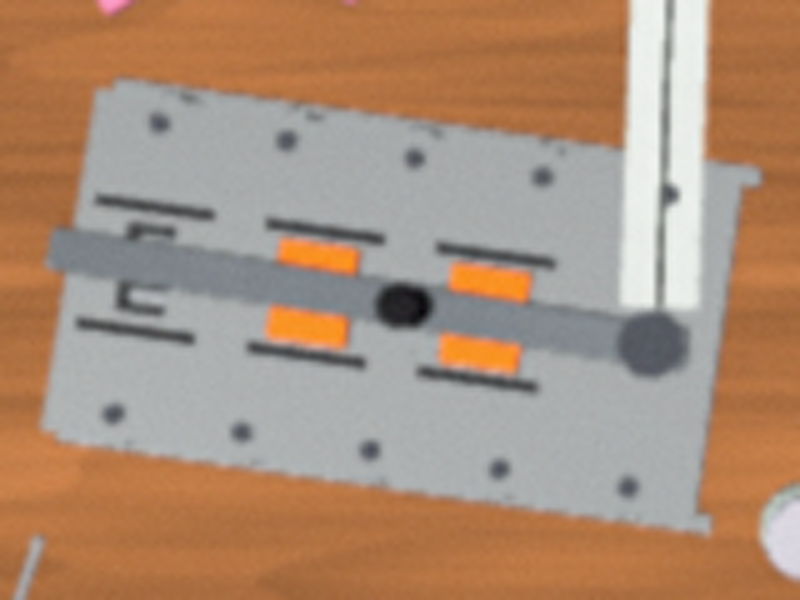

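View pics/c2.png

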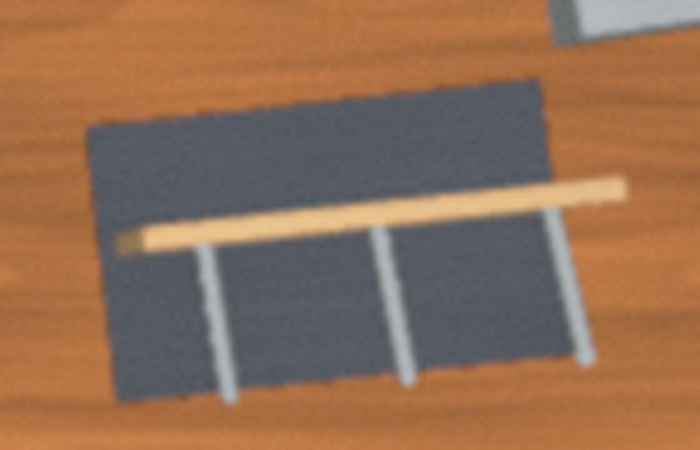

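View pics/c3.png

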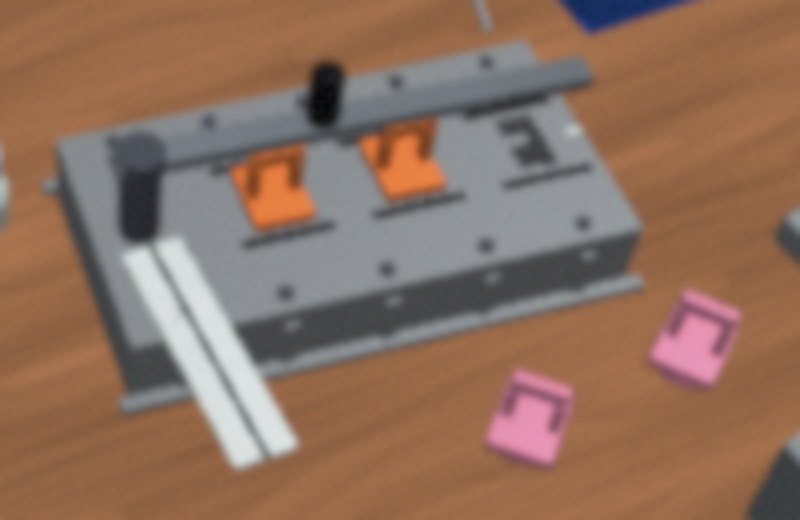

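Run:
```python
from h import *
def f(c,k,o): return (np.array(c)/k+np.array(o))
o=(130,180)
# top crop c1 k=5
print("pivot z.15",onz("top",f((652,343),5,o),.16))
print("pivotline start",onz("top",f((660,305),5,o),.073),"line far",onz("top",(263.8,177),.073))
for n,a,b in(("s1",(495,255),(477,380)),("s2",(326,230),(306,354)),("s3",(155,207),(136,330))):
    print(n,onz("top",f(np.add(a,b)/2,5,o),.07)[:2])
print("knob",onz("top",f((405,305),5,o),.192)[:2])
o=(300,180)
tips=[(230,398),(408,380),(587,360)];bases=[(204,245),(380,228),(550,208)]
for a,b in zip(tips,bases):print("tip",onz("top",f(a,5,o),.14)[:2],"base",onz("top",f(b,5,o),.11)[:2])
print("foot",[onz("top",f(c,5,o),.014)[:2].round(4) for c in((88,128),(118,402),(540,80))])
print("jars",onz("top",(285.5,158),.075)[:2],onz("top",(291,287),.075)[:2])
```

```text
pivot z.15 [0.50151757 0.006657   0.16      ]
pivotline start [0.52145101 0.00677767 0.073     ] line far [0.70751315 0.00223557 0.073     ]
s1 [0.51414563 0.10748769]
s2 [0.52877576 0.20603731]
s3 [0.54228007 0.30506823]
knob [0.52156855 0.13201579]
tip [ 0.47173558 -0.22323065] base [ 0.55511791 -0.21472523]
tip [ 0.48149434 -0.3192989 ] base [ 0.56468077 -0.31297052]
tip [ 0.49233499 -0.41599146] base [ 0.57592309 -0.4079624 ]
foot [array([ 0.6294, -0.1598]), array([ 0.4629, -0.177 ]), array([ 0.659 , -0.4362])]
jars [ 0.76308846 -0.06095664] [ 0.39045818 -0.07662855]
```

```bash
cat >> h.py <<'E'
def go(pos,yaw,s=None):
    """tool-frame shift and rotvec(deg) to reach pos with tool down, tool-x at yaw deg"""
    s=s or state(); r=Q(s["tool_rot"]); y=np.radians(yaw)
    tgt=R.from_matrix(np.array([[np.cos(y),np.sin(y),0],[np.sin(y),-np.cos(y),0],[0,0,-1]]))
    d=r.inv().apply(np.array(pos)-s["tool_pos"]); w=(r.inv()*tgt).as_rotvec(degrees=True)
    print("lin",d.round(4).tolist(),"rot",w.round(2).tolist()); return d,w
E
python3 -c "
from h import *
go((.50,.13,.36),90)"
```

```text
lin [0.5157, -0.5946, -0.1286] rot [-0.07, -0.07, -72.08]
```

Call:
apply_moves([
  {"linear":[0,0,-0.05],"delta_rot":[0,0,0],"fingers":0},
  {"linear":[0.03,-0.04,-0.1],"delta_rot":[0,0,-8],"fingers":0},
  {"linear":[0.06,-0.07,-0.13],"delta_rot":[0,0,-16],"fingers":0},
  {"linear":[0.09,-0.1,-0.13],"delta_rot":[0,0,-24],"fingers":0},
  {"linear":[0.12,-0.13,-0.13],"delta_rot":[0,0,-32],"fingers":0},
  {"linear":[0.15,-0.17,-0.13],"delta_rot":[0,0,-40],"fingers":0},
  {"linear":[0.18,-0.21,-0.13],"delta_rot":[0,0,-48],"fingers":0},
  {"linear":[0.21,-0.24,-0.13],"delta_rot":[0,0,-56],"fingers":0},
])

```text
time: 0.95
tool_pos: [0.3183, -0.2995, 0.3612]
tool_rot: [0.0, 0.797, 0.603, 0.0]
contact_force: [0.6, -0.1, -0.3]
gripper_width: 0.994
```

```bash
python3 -c "
from h import *
go((.50,.13,.36),90)"
```

```text
lin [0.4628, 0.058, 0.0012] rot [0.02, 0.01, -15.78]
```

Call:
apply_moves([
  {"linear":[0.05,0.006,0],"delta_rot":[0,0,-5],"fingers":0},
  {"linear":[0.1,0.012,0],"delta_rot":[0,0,-10],"fingers":0},
  {"linear":[0.15,0.018,0],"delta_rot":[0,0,-15.8],"fingers":0},
  {"linear":[0.2,0.025,0],"delta_rot":[0,0,-15.8],"fingers":0},
  {"linear":[0.25,0.031,0],"delta_rot":[0,0,-15.8],"fingers":0},
  {"linear":[0.3,0.037,0],"delta_rot":[0,0,-15.8],"fingers":0},
  {"linear":[0.35,0.045,0],"delta_rot":[0,0,-15.8],"fingers":0},
  {"linear":[0.4,0.051,0],"delta_rot":[0,0,-15.8],"fingers":0},
])

```text
time: 1.75
tool_pos: [0.4771, 0.0678, 0.3611]
tool_rot: [0.0, 0.709, 0.706, 0.0]
contact_force: [0.6, -1.1, 0.0]
gripper_width: 1.001
```

```bash
python3 -c "
from h import *
s,im=grab('wrist','w1',None,1.4)
print(s['time'],s['tool_pos'],s['tool_rot'],s['joint_vel'].round(2))"
```

```text
1.75 [0.47706988 0.06776779 0.36110689] [1.94978300e-04 7.08657186e-01 7.05552942e-01 1.43442199e-05] [ 1.01  0.61 -0.46 -0.   -0.15  1.01]
```

View pics/w1.png

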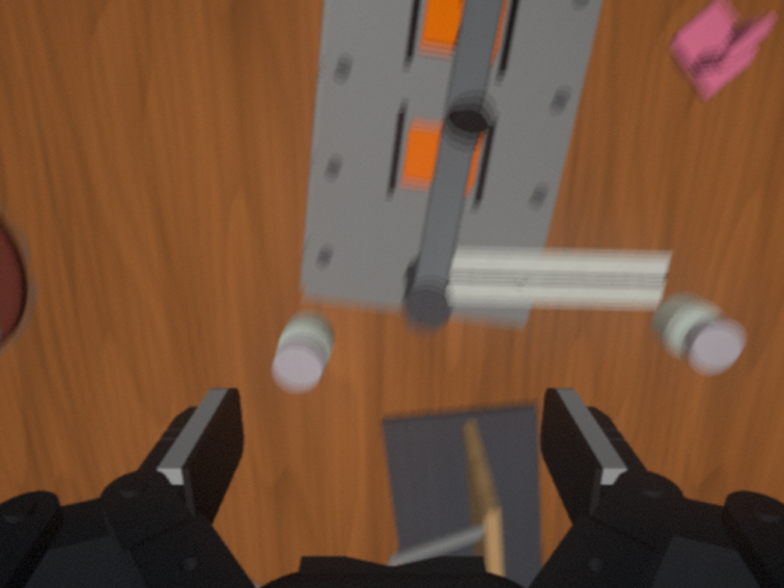

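Call:
apply_moves([
  {"linear":[0.03,0.02,0],"delta_rot":[0,0,0],"fingers":0},
  {"linear":[0.03,0.02,0],"delta_rot":[0,0,0],"fingers":0},
  {"linear":[0.03,0.02,0],"delta_rot":[0,0,0],"fingers":0},
  {"linear":[0.03,0.02,0],"delta_rot":[0,0,0],"fingers":0},
  {"linear":[0.03,0.02,0],"delta_rot":[0,0,0],"fingers":0},
  {"linear":[0.03,0.02,0],"delta_rot":[0,0,0],"fingers":0},
  {"linear":[0.03,0.02,0],"delta_rot":[0,0,0],"fingers":0},
  {"linear":[0.03,0.02,0],"delta_rot":[0,0,0],"fingers":0},
])

```text
time: 2.6
tool_pos: [0.4969, 0.0951, 0.3615]
tool_rot: [0.0, 0.709, 0.705, 0.0]
contact_force: [-0.4, 0.5, -0.5]
gripper_width: 1.003
```

```bash
python3 -c "
from h import *
s,im=grab('wrist','w2',None,1.4)
import pickle; pickle.dump(s,open('w2.pkl','wb'))
print(s['time'],s['tool_pos'],s['tool_rot'],s['joint_vel'].round(2))"
```

```text
2.6 [0.49686001 0.0950598  0.36147205] [1.07707923e-04 7.09078366e-01 7.05129666e-01 1.13593329e-04] [ 0.  0. -0. -0. -0.  0.]
```

View pics/w2.png

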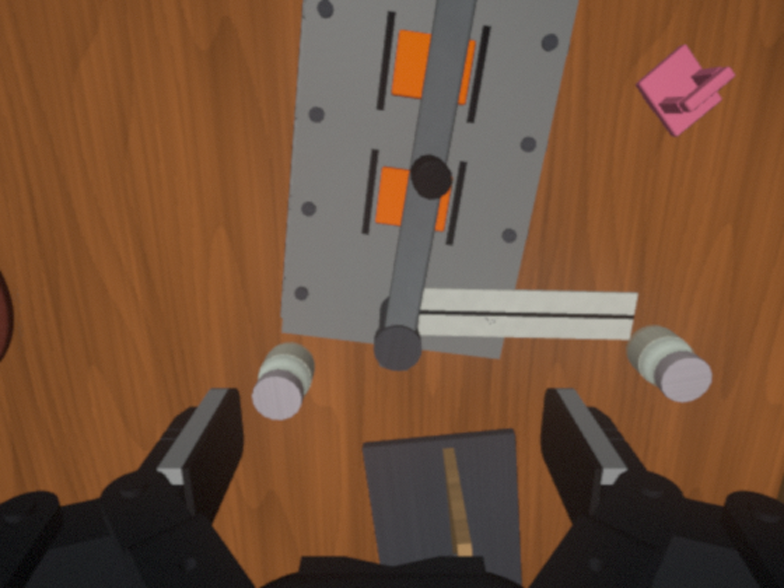

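Run:
```python
from h import *
import pickle; s=pickle.load(open('w2.pkl','rb'))
P=lambda u,v,z: onz("wrist",(u/1.4,v/1.4),z,s)
a,b=P(420,314,.073),P(634,317,.073); d=b-a; print("mark",a,b,np.degrees(np.arctan2(d[1],d[0])))
s1=(P(372,151,.07)+P(365,233,.07)+P(464,163,.07)+P(451,243,.07))/4
s2=(P(391,13,.07)+P(381,109,.07)+P(487,27,.07)+P(473,122,.07))/4
print(s1,s2); d=s2-s1; yd=d/np.linalg.norm(d); print(np.linalg.norm(d),np.degrees(np.arctan2(d[1],d[0])),"pivot",s1-yd*.1,"s3",s2+yd*.1)
k=P(432,177,.192);print("knob",k, k-(s1-yd*.1))
print("arm edges near far", P(389,320,.147),P(421,330,.147),P(437,0,.147),P(475,0,.147))
```

```text
mark [0.52142797 0.00634785 0.073     ] [0.71125641 0.00248248 0.073     ] -1.166520985538205
[0.51454346 0.10782414 0.07      ] [0.52907869 0.20695177 0.07      ]
0.10018762192577836 81.65808367095372 pivot [0.50003545 0.00888215 0.07      ] s3 [0.54358669 0.30589376 0.07      ]
knob [0.52049599 0.13934245 0.192     ] [0.02046054 0.1304603  0.122     ]
arm edges near far [0.49439418 0.03074641 0.147     ] [0.51803412 0.02264775 0.147     ] [0.52490972 0.2401681  0.147     ] [0.54802624 0.2400633  0.147     ]
```

```bash
python3 -c "
from h import *
go((.520,.137,.155),81.5)"
```

```text
lin [0.042, 0.0228, 0.2064] rot [0.01, -0.0, 8.19]
```

Call:
apply_moves([
  {"linear":[0.042,0.023,0.03],"delta_rot":[0,0,5],"fingers":0},
  {"linear":[0.042,0.023,0.07],"delta_rot":[0,0,8.2],"fingers":0},
  {"linear":[0.042,0.023,0.11],"delta_rot":[0,0,8.2],"fingers":0},
  {"linear":[0.042,0.023,0.15],"delta_rot":[0,0,8.2],"fingers":0},
  {"linear":[0.042,0.023,0.18],"delta_rot":[0,0,8.2],"fingers":0},
  {"linear":[0.042,0.023,0.206],"delta_rot":[0,0,8.2],"fingers":0},
  {"linear":[0.042,0.023,0.206],"delta_rot":[0,0,8.2],"fingers":0},
  {"linear":[0.042,0.023,0.206],"delta_rot":[0,0,8.2],"fingers":0},
])

```text
time: 3.45
tool_pos: [0.5202, 0.1373, 0.1556]
tool_rot: [-0.0, 0.757, 0.653, -0.0]
contact_force: [-0.0, 0.8, 1.6]
gripper_width: 1.003
```

Call:
apply_moves([
  {"linear":[0,0,0],"delta_rot":[0,0,0],"fingers":100},
  {"linear":[0,0,0],"delta_rot":[0,0,0],"fingers":150},
  {"linear":[0,0,0],"delta_rot":[0,0,0],"fingers":200},
  {"linear":[0,0,0],"delta_rot":[0,0,0],"fingers":255},
  {"linear":[0,0,0],"delta_rot":[0,0,0],"fingers":255},
  {"linear":[0,0,0],"delta_rot":[0,0,0],"fingers":255},
  {"linear":[0,0,0],"delta_rot":[0,0,0],"fingers":255},
  {"linear":[0,0,0],"delta_rot":[0,0,0],"fingers":255},
])

```text
time: 4.25
tool_pos: [0.5207, 0.1374, 0.1563]
tool_rot: [0.0, 0.757, 0.653, 0.001]
contact_force: [-0.7, -0.7, 5.5]
gripper_width: 0.268
```

```bash
python3 -c "
from h import *
s,im=grab('wrist','w3',None,1)
print(s['tool_pos'],s['contact_force'],s['gripper_width'])"
```

```text
[0.52070072 0.13735159 0.15632027] [-0.65714511 -0.66981763  5.52612884] 0.26774442704456036
```

View pics/w3.png

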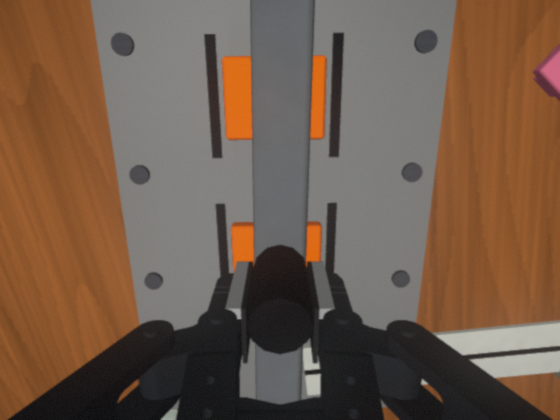

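Call:
apply_moves([
  {"linear":[-0.0005,0.0113,0],"delta_rot":[0,0,5],"fingers":255},
  {"linear":[-0.002,0.0226,0],"delta_rot":[0,0,10],"fingers":255},
  {"linear":[-0.0044,0.0336,0],"delta_rot":[0,0,15],"fingers":255},
  {"linear":[-0.0078,0.0445,0],"delta_rot":[0,0,20],"fingers":255},
  {"linear":[-0.0122,0.0549,0],"delta_rot":[0,0,25],"fingers":255},
  {"linear":[-0.0174,0.065,0],"delta_rot":[0,0,30],"fingers":255},
  {"linear":[-0.0235,0.0746,0],"delta_rot":[0,0,35],"fingers":255},
  {"linear":[-0.0304,0.0836,0],"delta_rot":[0,0,40],"fingers":255},
])

```text
time: 5.1
tool_pos: [0.598, 0.0941, 0.1563]
tool_rot: [0.0, 0.936, 0.353, -0.001]
contact_force: [-7.4, -2.0, 9.1]
gripper_width: 0.264
```

```bash
python3 -c "
from h import *
s=state(); p=np.array((.5003,.0078)); d=s['tool_pos'][:2]-p
print(np.linalg.norm(d),np.degrees(np.arctan2(d[1],d[0])), s['contact_force'])
a=np.radians(-1.2);go((p[0]+.130*np.cos(a),p[1]+.130*np.sin(a),s['tool_pos'][2]),-1.2)"
```

```text
0.13037266120877586 41.43617141668968 [-7.36361272 -2.01213896  9.1161382 ]
lin [-0.0345, 0.0881, 0.0001] rot [0.04, 0.15, 42.5]
```

Call:
apply_moves([
  {"linear":[-0.0007,0.0136,0],"delta_rot":[0,0,6],"fingers":255},
  {"linear":[-0.0029,0.0271,0],"delta_rot":[0,0,12],"fingers":255},
  {"linear":[-0.0064,0.0403,0],"delta_rot":[0,0,18],"fingers":255},
  {"linear":[-0.0113,0.0531,0],"delta_rot":[0,0,24],"fingers":255},
  {"linear":[-0.0175,0.0652,0],"delta_rot":[0,0,30],"fingers":255},
  {"linear":[-0.0249,0.0767,0],"delta_rot":[0,0,36],"fingers":255},
  {"linear":[-0.0343,0.0881,0],"delta_rot":[0,0,42.5],"fingers":255},
  {"linear":[-0.0343,0.0881,0],"delta_rot":[0,0,42.5],"fingers":255},
])

```text
time: 5.9
tool_pos: [0.6286, 0.0053, 0.1564]
tool_rot: [-0.0, 1.0, -0.011, -0.004]
contact_force: [-13.7, 2.7, 11.6]
gripper_width: 0.267
```

```bash
python3 -c "
from h import *
s,im=grab('wrist','w4',None,1.4)
p=np.array((.5003,.0078)); d=s['tool_pos'][:2]-p
print(np.linalg.norm(d),np.degrees(np.arctan2(d[1],d[0])), s['contact_force'])
"
```

```text
0.12835000491888748 -1.108846381425847 [-13.68915652   2.65237859  11.56831315]
```

View pics/w4.png

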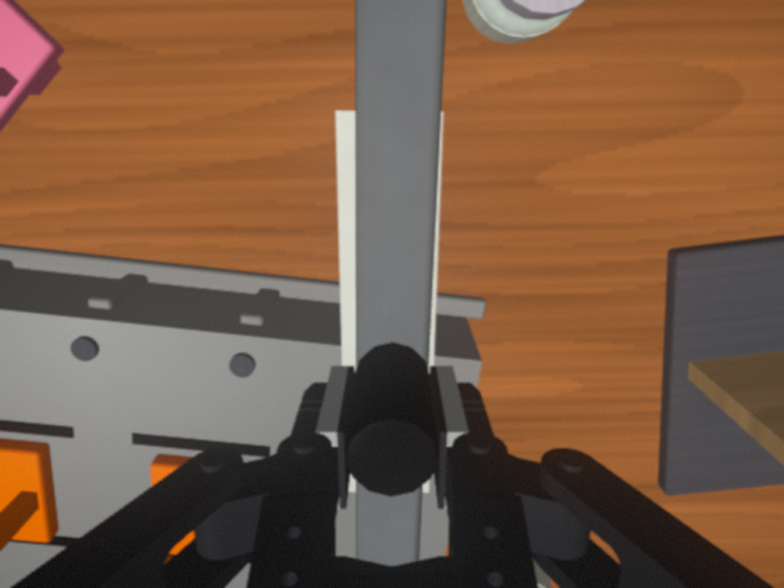

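Run:
```python
from h import *
s=state()
P=lambda u,v,z: onz("wrist",(u/1.4,v/1.4),z,s)[:2].round(4)
print("arm L",P(357,0,.147),P(357,340,.147),"R",P(445,0,.147),P(432,340,.147))
print("mark L",P(336,112,.073),P(344,350,.073),"R",P(443,112,.073))
im=cv2.imread('pics/w4_full.png'); save(im,'w4c',(230,70,330,270),3)
```

```text
arm L [0.7372 0.0112] [0.6415 0.015 ] R [ 0.7367 -0.0114] [ 0.6411 -0.0087]
mark L [0.7098 0.0256] [0.6028 0.0274] R [ 0.709  -0.0181]
```

View pics/w4c.png

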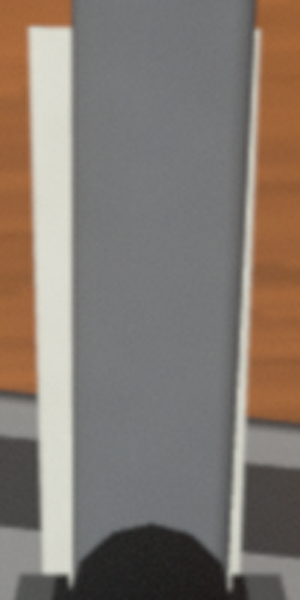

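Call:
apply_moves([
  {"linear":[0.0015,-0.0015,0],"delta_rot":[0,0,-0.7],"fingers":255},
  {"linear":[0.0015,-0.0015,0],"delta_rot":[0,0,-0.7],"fingers":255},
  {"linear":[0.0015,-0.0015,0],"delta_rot":[0,0,-0.7],"fingers":150},
  {"linear":[0.0015,-0.0015,0],"delta_rot":[0,0,-0.7],"fingers":0},
  {"linear":[0.0015,-0.0015,0],"delta_rot":[0,0,-0.7],"fingers":0},
  {"linear":[0.0015,-0.0015,0],"delta_rot":[0,0,-0.7],"fingers":0},
  {"linear":[0.0015,-0.0015,-0.03],"delta_rot":[0,0,-0.7],"fingers":0},
  {"linear":[0.0015,-0.0015,-0.08],"delta_rot":[0,0,-0.7],"fingers":0},
])

```text
time: 6.75
tool_pos: [0.6299, 0.008, 0.2305]
tool_rot: [-0.001, 1.0, -0.002, -0.005]
contact_force: [1.1, 0.2, -0.5]
gripper_width: 1.004
```

```bash
python3 -c "
from h import *
go((.47,.06,.38),0)
"
```

```text
lin [-0.1617, -0.0514, -0.1478] rot [-0.06, 0.59, -0.28]
```

Call:
apply_moves([
  {"linear":[-0.02,-0.01,-0.05],"delta_rot":[0,0.3,2],"fingers":0},
  {"linear":[-0.05,-0.02,-0.1],"delta_rot":[0,0.6,4],"fingers":0},
  {"linear":[-0.09,-0.03,-0.148],"delta_rot":[0,0.6,8],"fingers":0},
  {"linear":[-0.13,-0.04,-0.148],"delta_rot":[0,0.6,8],"fingers":0},
  {"linear":[-0.16,-0.05,-0.148],"delta_rot":[0,0.6,8],"fingers":0},
  {"linear":[-0.16,-0.05,-0.148],"delta_rot":[0,0.6,8],"fingers":0},
  {"linear":[-0.16,-0.05,-0.148],"delta_rot":[0,0.6,8],"fingers":0},
  {"linear":[-0.16,-0.05,-0.148],"delta_rot":[0,0.6,8],"fingers":0},
])

```text
time: 7.55
tool_pos: [0.4733, 0.0583, 0.3826]
tool_rot: [0.0, 0.997, -0.072, 0.005]
contact_force: [0.2, -0.9, -0.0]
gripper_width: 0.999
```

```bash
python3 -c "
from h import *
import pickle
s,im=grab('wrist','w5',None,1.4); pickle.dump(s,open('w5.pkl','wb'))
print(s['tool_pos'],s['tool_rot'])
"
```

```text
[0.47330055 0.0582767  0.38258086] [ 7.34094744e-05  9.97371126e-01 -7.23067052e-02  4.75098025e-03]
```

View pics/w5.png

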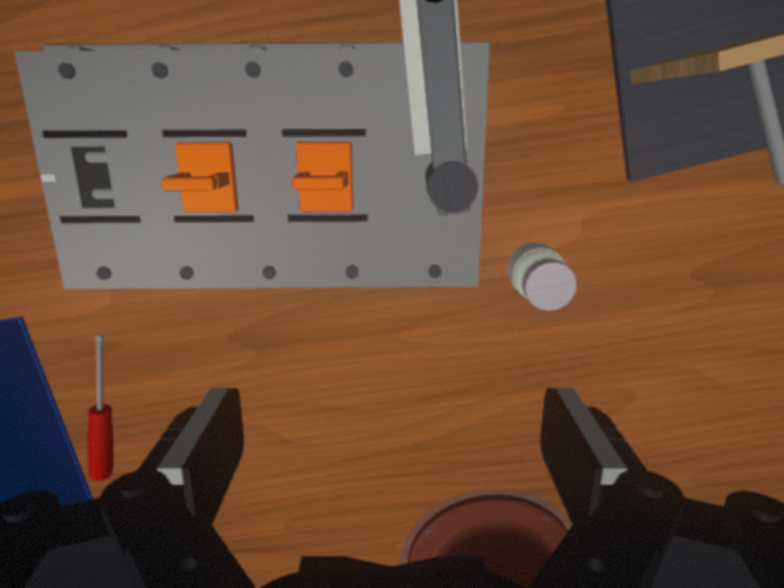

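Run:
```python
from h import *
import pickle; s=pickle.load(open('w5.pkl','rb'))
im=cv2.imread('pics/w5_full.png'); hsv=cv2.cvtColor(im,cv2.COLOR_BGR2HSV)
P=lambda u,v,z: onz("wrist",(u/1.4,v/1.4),z,s)
def S(c): return onz("wrist",(c[0]/1.4,c[1]/1.4),.07,s)
s1=(P(282,132,.07)+P(366,132,.07)+P(288,218,.07)+P(368,218,.07))/4
s2=(P(163,132,.07)+P(246,132,.07)+P(174,218,.07)+P(254,218,.07))/4
s3=(P(43,133,.07)+P(127,133,.07)+P(60,219,.07)+P(140,219,.07))/4
print(s1,s2,s3); d=s3-s1; print(np.degrees(np.arctan2(d[1],d[0])),np.linalg.norm(d))
for c in ([(176,143),(231,142),(238,212),(181,213)],[(297,142),(351,142),(353,212),(299,213)]):
    print("flange",sum(P(*q,.08) for q in c)/4)
print("arm L/R", [P(*q,.147)[:2].round(4) for q in((420,0),(434,165),(453,0),(465,150))])
print("mark", [P(*q,.073)[:2].round(4) for q in((400,0),(415,155),(459,0))])
g=eyes.grab_frame("top")[:,:,::-1].copy(); cv2.imwrite("pics/top5f.png",g); save(g,"top5",(230,130,300,270),4.2)
```

```text
[0.51381894 0.10772397 0.07      ] [0.5281678  0.20676382 0.07      ] [0.54170626 0.30609777 0.07      ]
81.99781809340955 0.20032441152380273
flange [0.5273045  0.20599939 0.08      ]
flange [0.51323388 0.10749497 0.08      ]
arm L/R [array([0.6217, 0.0167]), array([0.5169, 0.0201]), array([ 0.6186, -0.0044]), array([ 0.524 , -0.0026])]
mark [array([0.6376, 0.0264]), array([0.5205, 0.0301]), array([ 0.631 , -0.0187])]
```

View pics/top5.png

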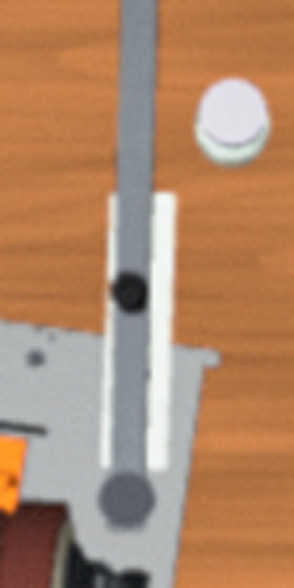

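Run:
```python
from h import *
im=cv2.imread("pics/top5f.png").astype(int)
# subpixel: rows, arm center columns & mark extents
g=im.sum(2)/3
def P(u,v,z): return onz("top",(u,v),z)
pts=[]
hsv=cv2.cvtColor(im.astype(np.uint8),cv2.COLOR_BGR2HSV)
a=[];m=[]
for v in range(120,236):
    row=hsv[v,245:285]; 
    arm=np.where((row[:,1]<70)&(row[:,2]>70)&(row[:,2]<150))[0]+245
    wh=np.where((row[:,1]<40)&(row[:,2]>195))[0]+245
    if v<174 and 5<=len(arm)<=12: a.append(P(arm.mean(),v,.147))
    if 178<v<236 and len(wh)>4: m.append(P((wh.min()+wh.max())/2,v,.073))
for n,q in(("arm",a),("mark",m)):
    q=np.array(q); c=np.polyfit(q[:,0],q[:,1],1); print(n,len(q),np.degrees(np.arctan(c[0])),"y at .5",np.polyval(c,.5),"y at .7",np.polyval(c,.7),q[:,0].min(),q[:,0].max())
```

```text
arm 43 -0.7244782424343266 y at .5 0.006500718922673249 y at .7 0.003971677998803592 0.7060425846991918 0.8276222327496486
mark 57 -2.2565783972435756 y at .5 0.008996299336139185 y at .7 0.0011152794443001733 0.5387269857855888 0.7016394230495856
```

```bash
python3 -c "
from h import *
go((.5138,.1077,.17),-8.2)
"
```

```text
lin [0.0309, -0.0547, 0.2125] rot [-0.03, -0.48, -0.11]
```

Call:
apply_moves([
  {"linear":[0.031,-0.055,0.03],"delta_rot":[0,-0.5,-0.1],"fingers":0},
  {"linear":[0.031,-0.055,0.07],"delta_rot":[0,-0.5,-0.1],"fingers":0},
  {"linear":[0.031,-0.055,0.11],"delta_rot":[0,-0.5,-0.1],"fingers":0},
  {"linear":[0.031,-0.055,0.15],"delta_rot":[0,-0.5,-0.1],"fingers":0},
  {"linear":[0.031,-0.055,0.18],"delta_rot":[0,-0.5,-0.1],"fingers":0},
  {"linear":[0.031,-0.055,0.21],"delta_rot":[0,-0.5,-0.1],"fingers":0},
  {"linear":[0.031,-0.055,0.21],"delta_rot":[0,-0.5,-0.1],"fingers":0},
  {"linear":[0.031,-0.055,0.21],"delta_rot":[0,-0.5,-0.1],"fingers":0},
])

```text
time: 8.45
tool_pos: [0.5138, 0.108, 0.1732]
tool_rot: [-0.0, 0.997, -0.072, -0.0]
contact_force: [0.4, 0.6, 0.5]
gripper_width: 0.996
```

```bash
python3 -c "
from h import *
import pickle
s,im=grab('wrist','w6',None,1.4); pickle.dump(s,open('w6.pkl','wb'))
go((.5138,.1077,.088),-8.2)
print(s['tool_pos'])
"
```

```text
lin [-0.001, 0.0007, 0.0868] rot [-0.05, -0.16, 0.0]
[0.51376412 0.10804596 0.17315595]
```

View pics/w6.png

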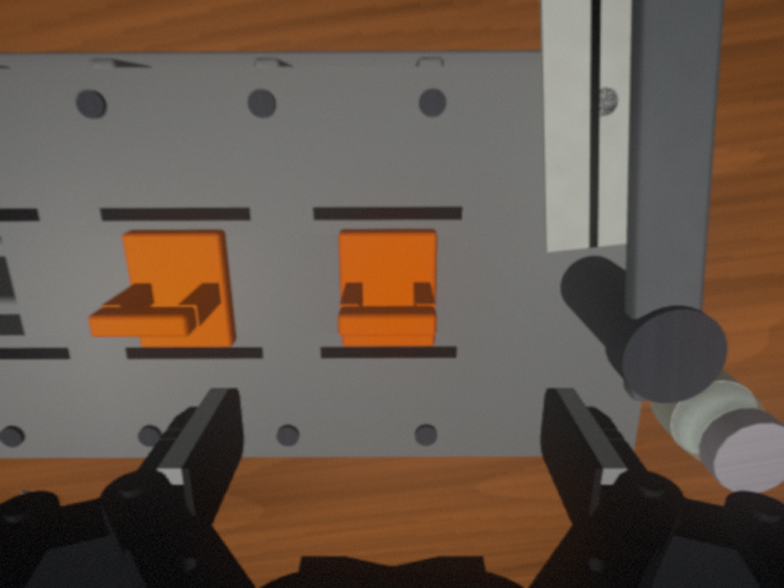

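Run:
```python
from h import *
import pickle; s=pickle.load(open('w6.pkl','rb'))
P=lambda u,v,z: onz("wrist",(u/1.4,v/1.4),z,s)
print("bail top corners",[P(*q,.122)[:2].round(4) for q in((339,308),(436,308),(339,332),(436,332))])
a,b=P(597,0,.073),P(593,247,.073);d=a-b;print("line",a,b,np.degrees(np.arctan2(d[1],d[0])))
a,b=P(722,0,.147),P(704,300,.147);d=a-b;print("armR",a,b,np.degrees(np.arctan2(d[1],d[0])))
a,b=P(632,0,.135),P(627,300,.135);d=a-b;print("armL bottom",a,b,np.degrees(np.arctan2(d[1],d[0])))
im=cv2.imread('pics/w6_full.png'); save(im,'w6c',(380,0,540,260),2.3)
```

```text
bail top corners [array([0.5244, 0.1259]), array([0.5189, 0.088 ]), array([0.5142, 0.1277]), array([0.5087, 0.0891])]
line [0.62564704 0.00466321 0.073     ] [0.5202338  0.00851156 0.073     ] -2.090784883859191
armR [ 0.61080838 -0.00330964  0.147     ] [ 0.51847635 -0.00235479  0.147     ] -0.5925069744709512
armL bottom [0.61595524 0.01709111 0.135     ] [0.51712284 0.01868265 0.135     ] -0.9225773897074171
```

View pics/w6c.png

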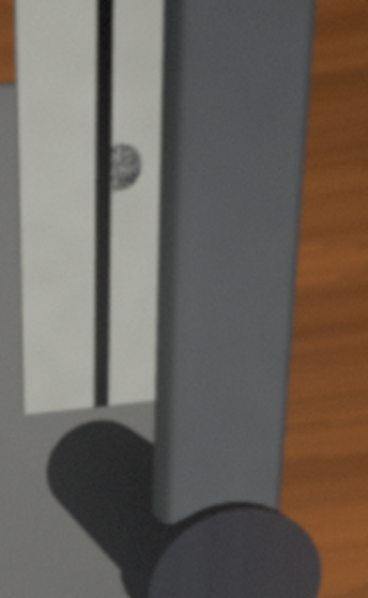

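```bash
python3 -c "
from h import *
go((.60,.005,.33),-1.5)
"
```

```text
lin [0.0996, 0.0898, -0.155] rot [-0.05, -0.16, -6.7]
```

Call:
apply_moves([
  {"linear":[0.0,0.0,-0.05],"delta_rot":[0,-0.2,0],"fingers":0},
  {"linear":[0.03,0.03,-0.1],"delta_rot":[0,-0.2,-3],"fingers":0},
  {"linear":[0.05,0.05,-0.13],"delta_rot":[0,-0.2,-6.7],"fingers":0},
  {"linear":[0.08,0.08,-0.155],"delta_rot":[0,-0.2,-6.7],"fingers":0},
  {"linear":[0.1,0.09,-0.155],"delta_rot":[0,-0.2,-6.7],"fingers":0},
  {"linear":[0.1,0.09,-0.155],"delta_rot":[0,-0.2,-6.7],"fingers":0},
  {"linear":[0.1,0.09,-0.155],"delta_rot":[0,-0.2,-6.7],"fingers":0},
  {"linear":[0.1,0.09,-0.155],"delta_rot":[0,-0.2,-6.7],"fingers":0},
])

```text
time: 9.3
tool_pos: [0.5991, 0.0056, 0.3293]
tool_rot: [-0.0, 1.0, -0.013, -0.001]
contact_force: [-0.7, -0.9, 0.2]
gripper_width: 1.0
```

```bash
python3 -c "
from h import *
import pickle
s,im=grab('wrist','w7',None,1.4); pickle.dump(s,open('w7.pkl','wb'))
print(s['tool_pos'],s['tool_rot'])
"
```

```text
[0.59910113 0.00555297 0.32925258] [-4.89202889e-04  9.99920881e-01 -1.25504166e-02 -6.92424889e-04]
```

View pics/w7.png

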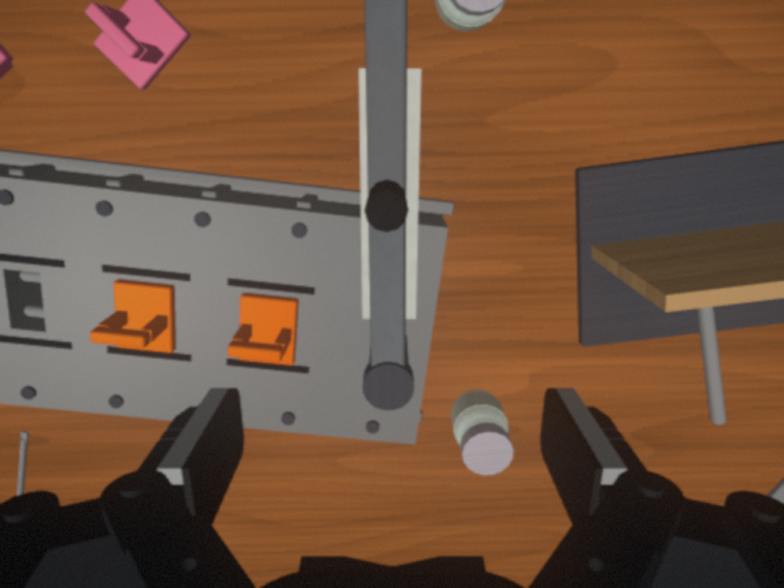

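```bash
python3 -c "
from h import *
go((.5138,.1077,.20),-8.2)
"
```

```text
lin [-0.0874, -0.0997, 0.1292] rot [-0.05, 0.11, 6.78]
```

Call:
apply_moves([
  {"linear":[-0.03,-0.035,0],"delta_rot":[0,0.1,3],"fingers":0},
  {"linear":[-0.06,-0.07,0.01],"delta_rot":[0,0.1,6.8],"fingers":0},
  {"linear":[-0.087,-0.1,0.05],"delta_rot":[0,0.1,6.8],"fingers":0},
  {"linear":[-0.087,-0.1,0.09],"delta_rot":[0,0.1,6.8],"fingers":0},
  {"linear":[-0.087,-0.1,0.129],"delta_rot":[0,0.1,6.8],"fingers":0},
  {"linear":[-0.087,-0.1,0.129],"delta_rot":[0,0.1,6.8],"fingers":0},
  {"linear":[-0.087,-0.1,0.129],"delta_rot":[0,0.1,6.8],"fingers":0},
  {"linear":[-0.087,-0.1,0.129],"delta_rot":[0,0.1,6.8],"fingers":0},
])

```text
time: 10.15
tool_pos: [0.5164, 0.1074, 0.2032]
tool_rot: [-0.001, 0.997, -0.072, 0.002]
contact_force: [-0.0, 0.1, 0.4]
gripper_width: 1.001
```

```bash
python3 -c "
from h import *
go((.5145,.1077,.088),-8.2)
"
```

```text
lin [-0.0025, 0.0002, 0.1152] rot [-0.09, -0.26, -0.07]
```

Call:
apply_moves([
  {"linear":[-0.002,0,0.04],"delta_rot":[0,-0.2,0],"fingers":0},
  {"linear":[-0.002,0,0.07],"delta_rot":[0,-0.2,0],"fingers":0},
  {"linear":[-0.002,0,0.095],"delta_rot":[0,-0.2,0],"fingers":0},
  {"linear":[-0.002,0,0.115],"delta_rot":[0,-0.2,0],"fingers":0},
  {"linear":[-0.002,0,0.115],"delta_rot":[0,-0.2,0],"fingers":60},
  {"linear":[-0.002,0,0.115],"delta_rot":[0,-0.2,0],"fingers":120},
  {"linear":[-0.002,0,0.115],"delta_rot":[0,-0.2,0],"fingers":200},
  {"linear":[-0.002,0,0.115],"delta_rot":[0,-0.2,0],"fingers":255},
])

```text
time: 10.95
tool_pos: [0.5153, 0.1081, 0.0882]
tool_rot: [-0.001, 0.997, -0.072, 0.001]
contact_force: [0.6, 1.8, 6.0]
gripper_width: 0.456
```

Call:
apply_moves([
  {"linear":[0,0,0],"delta_rot":[0,0,0],"fingers":255},
  {"linear":[0,0,0],"delta_rot":[0,0,0],"fingers":255},
  {"linear":[0,0,0],"delta_rot":[0,0,0],"fingers":255},
  {"linear":[0,0,0],"delta_rot":[0,0,0],"fingers":255},
  {"linear":[0,0,0],"delta_rot":[0,0,0],"fingers":255},
  {"linear":[0,0,0],"delta_rot":[0,0,0],"fingers":255},
  {"linear":[0,0,0],"delta_rot":[0,0,0],"fingers":255},
  {"linear":[0,0,0],"delta_rot":[0,0,0],"fingers":255},
])

```text
time: 11.75
tool_pos: [0.5153, 0.1081, 0.0882]
tool_rot: [-0.001, 0.997, -0.072, 0.001]
contact_force: [0.9, 2.3, 6.1]
gripper_width: 0.458
```

```bash
python3 -c "
from h import *
s,im=grab('wrist','w8',None,1)
print(s['tool_pos'],s['contact_force'],s['gripper_width'])
"
```

```text
[0.51526635 0.10811187 0.08815462] [0.94420108 2.32767479 6.09267712] 0.4580643842840332
```

View pics/w8.png

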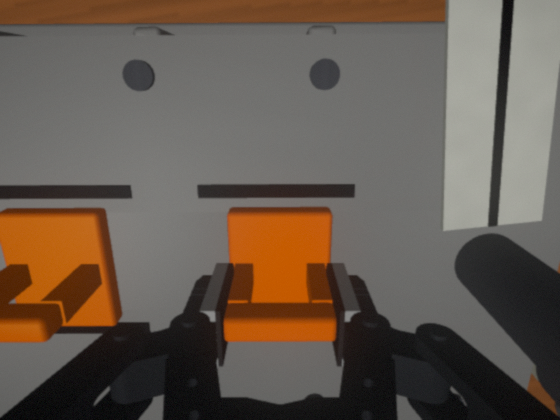

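Call:
apply_moves([
  {"linear":[0,0,-0.003],"delta_rot":[0,0,0],"fingers":255},
  {"linear":[0,0,-0.006],"delta_rot":[0,0,0],"fingers":255},
  {"linear":[0,0,-0.009],"delta_rot":[0,0,0],"fingers":255},
  {"linear":[0,0,-0.013],"delta_rot":[0,0,0],"fingers":255},
  {"linear":[0,0,-0.02],"delta_rot":[0,0,0],"fingers":255},
  {"linear":[0,0,-0.03],"delta_rot":[0,0,0],"fingers":255},
  {"linear":[0,0,-0.045],"delta_rot":[0,0,0],"fingers":255},
  {"linear":[0,0,-0.06],"delta_rot":[0,0,0],"fingers":255},
])

```text
time: 12.6
tool_pos: [0.513, 0.1069, 0.1464]
tool_rot: [0.0, 0.997, -0.072, -0.002]
contact_force: [-0.1, -0.5, -1.2]
gripper_width: 0.454
```

Call:
apply_moves([
  {"linear":[0,0,-0.05],"delta_rot":[0,0,0],"fingers":255},
  {"linear":[0,0,-0.1],"delta_rot":[0,0,0],"fingers":255},
  {"linear":[0,0,-0.14],"delta_rot":[0,0,0],"fingers":255},
  {"linear":[0,0,-0.16],"delta_rot":[0,0,0],"fingers":255},
  {"linear":[0,0,-0.16],"delta_rot":[0,0,0],"fingers":255},
  {"linear":[0,0,-0.16],"delta_rot":[0,0,0],"fingers":255},
  {"linear":[0,0,-0.16],"delta_rot":[0,0,0],"fingers":255},
  {"linear":[0,0,-0.16],"delta_rot":[0,0,0],"fingers":255},
])

```text
time: 13.4
tool_pos: [0.5127, 0.1071, 0.3026]
tool_rot: [-0.0, 0.997, -0.072, -0.004]
contact_force: [0.6, -0.2, -2.0]
gripper_width: 0.457
```

```bash
python3 -c "
from h import *
s,im=grab('wrist','w9',None,1)
print(s['tool_pos'],s['contact_force'],s['gripper_width'])
grab('top','t9',None,1)
"
```

```text
[0.51273081 0.10714347 0.30256548] [ 0.55043271 -0.24183353 -1.99516263] 0.45676717678969936
```

View pics/w9.png

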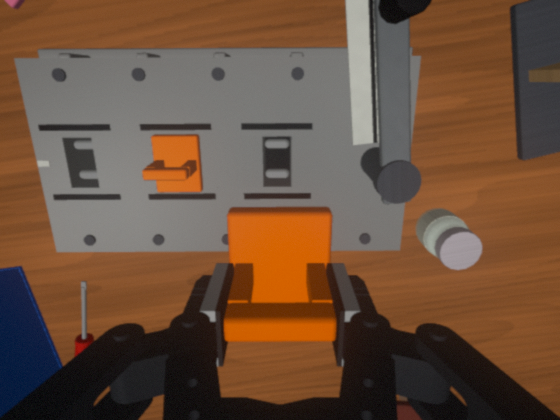

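View pics/t9.png

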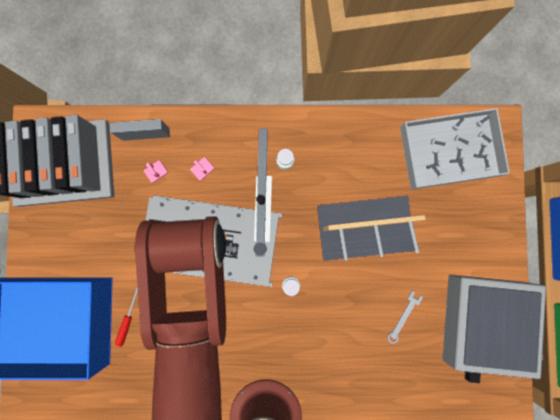

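```bash
python3 -c "
from h import *
go((.40,-.32,.34),6)
"
```

```text
lin [-0.0506, 0.4391, -0.0364] rot [-0.04, 0.37, -14.28]
```

Call:
apply_moves([
  {"linear":[-0.006,0.055,-0.02],"delta_rot":[0,0.4,-2],"fingers":255},
  {"linear":[-0.012,0.11,-0.036],"delta_rot":[0,0.4,-4],"fingers":255},
  {"linear":[-0.018,0.16,-0.036],"delta_rot":[0,0.4,-6],"fingers":255},
  {"linear":[-0.025,0.21,-0.036],"delta_rot":[0,0.4,-8],"fingers":255},
  {"linear":[-0.03,0.26,-0.036],"delta_rot":[0,0.4,-10],"fingers":255},
  {"linear":[-0.036,0.31,-0.036],"delta_rot":[0,0.4,-12],"fingers":255},
  {"linear":[-0.042,0.36,-0.036],"delta_rot":[0,0.4,-14],"fingers":255},
  {"linear":[-0.05,0.4,-0.036],"delta_rot":[0,0.4,-14.3],"fingers":255},
])

```text
time: 14.3
tool_pos: [0.4084, -0.2751, 0.3403]
tool_rot: [-0.001, 0.999, 0.053, 0.002]
contact_force: [0.4, -0.5, -1.4]
gripper_width: 0.456
```

Call:
apply_moves([
  {"linear":[0,0.03,0],"delta_rot":[0,0,0],"fingers":255},
  {"linear":[0,0.04,0],"delta_rot":[0,0,0],"fingers":255},
  {"linear":[0,0.04,0],"delta_rot":[0,0,0],"fingers":255},
  {"linear":[0,0.04,0],"delta_rot":[0,0,0],"fingers":255},
  {"linear":[0,0.04,0],"delta_rot":[0,0,0],"fingers":255},
  {"linear":[0,0.04,0],"delta_rot":[0,0,0],"fingers":255},
  {"linear":[0,0.04,0],"delta_rot":[0,0,0],"fingers":255},
  {"linear":[0,0.04,0],"delta_rot":[0,0,0],"fingers":255},
])

```text
time: 15.1
tool_pos: [0.4138, -0.3126, 0.3411]
tool_rot: [-0.0, 0.999, 0.053, 0.002]
contact_force: [0.1, 0.1, -1.9]
gripper_width: 0.457
```

```bash
python3 -c "
from h import *
import pickle
s,im=grab('wrist','w10',None,1.4); pickle.dump(s,open('w10.pkl','wb'))
print(s['time'],s['tool_pos'],s['contact_force'],s['gripper_width'])
"
```

```text
15.1 [ 0.41375449 -0.31260188  0.34108422] [ 0.14813485  0.06002766 -1.92465382] 0.4570061691509239
```

View pics/w10.png

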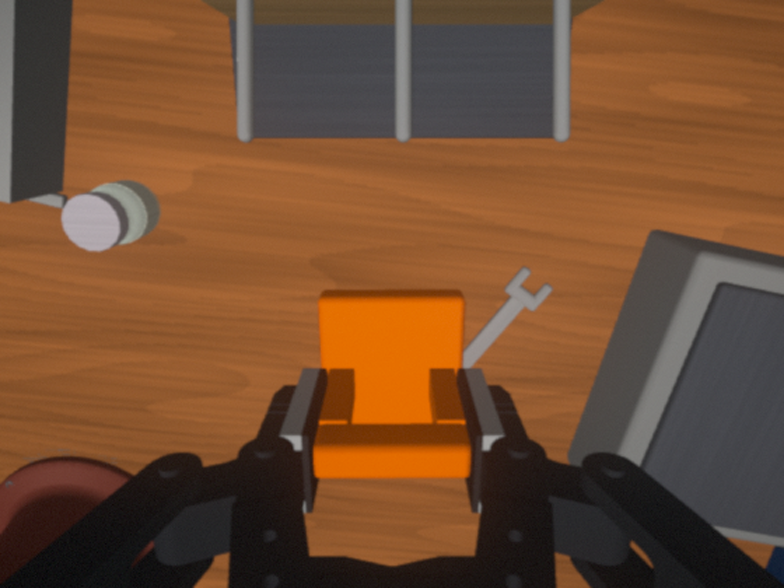

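```bash
cat >> h.py <<'E'
def tips(px,s,k=1.4):
    """px: three tip pixels (left to right, y desc), depth from 95 mm spacing"""
    px=np.array(px,float)/k; p,r,t=pose("wrist",s)
    rays=[r@np.array([(u-p["cx"])/p["fx"],(v-p["cy"])/p["fy"],1]) for u,v in px]
    lam=.19/np.linalg.norm(rays[0]-rays[2])
    X=[t+lam*d for d in rays]; y=X[0]-X[2]; yaw=np.degrees(np.arctan2(y[1],y[0]))-90
    dirx=np.array([np.cos(np.radians(yaw)),np.sin(np.radians(yaw)),0])
    print("yaw",yaw,"tilt",y[2]); 
    for x in X: print("tip",x.round(4),"mid",(x+.04*(.951*dirx+np.array([0,0,-.309]))).round(4))
    return X,yaw
E
python3 - <<'E'
from h import *
import pickle; s=pickle.load(open('w10.pkl','rb'))
tips([(245,136),(403,136),(561,136)],s)
for z in(.11,.12,.13,.14):print(z,onz("wrist",(403/1.4,136/1.4),z,s))
# triangulate w/ top & scene
import itertools
a=[np.array((230,394))/5+(300,180),np.array((408,377))/5+(300,180),np.array((587,358))/5+(300,180)]
for q,w in zip(a,(245,403,561)):
    t1,d1=ray("top",q);t2,d2=ray("wrist",(w/1.4,136/1.4),s)
    A=np.stack([d1,-d2],1);l=np.linalg.lstsq(A,t2-t1,rcond=None)[0];print((t1+d1*l[0]).round(4),(t2+d2*l[1]).round(4))
E
```

```text
yaw 6.120384769038367 tilt 2.8395241230994017e-05
tip [ 0.4726 -0.2191  0.1569] mid [ 0.5104 -0.215   0.1445]
tip [ 0.4827 -0.3135  0.1569] mid [ 0.5205 -0.3095  0.1445]
tip [ 0.4928 -0.408   0.1568] mid [ 0.5307 -0.4039  0.1445]
0.11 [ 0.48116721 -0.31469879  0.11      ]
0.12 [ 0.48149737 -0.31445223  0.12      ]
0.13 [ 0.48182754 -0.31420566  0.13      ]
0.14 [ 0.4821577 -0.3139591  0.14     ]
[ 0.4748 -0.2198  0.1599] [ 0.4728 -0.2199  0.16  ]
[ 0.484  -0.3134  0.1622] [ 0.4829 -0.3134  0.1623]
[ 0.4945 -0.4028  0.1768] [ 0.4929 -0.4018  0.1765]
```

Run:
```python
from h import *
s,im=grab('scene','s10',(100,150,260,290),5)
for x in ((.4726,-.2191,.1569),(.4827,-.3135,.1569),(.4928,-.408,.1568)):
    print(((proj('scene',x)-(100,150))*5).round(1), ((proj('scene',np.array(x)-(0,0,.01))-(100,150))*5).round(1))
```

```text
[497.5 173. ] [500.3 185.5]
[323.7 245.7] [327.9 258. ]
[139.8 322.7] [145.5 334.8]
```

View pics/s10.png

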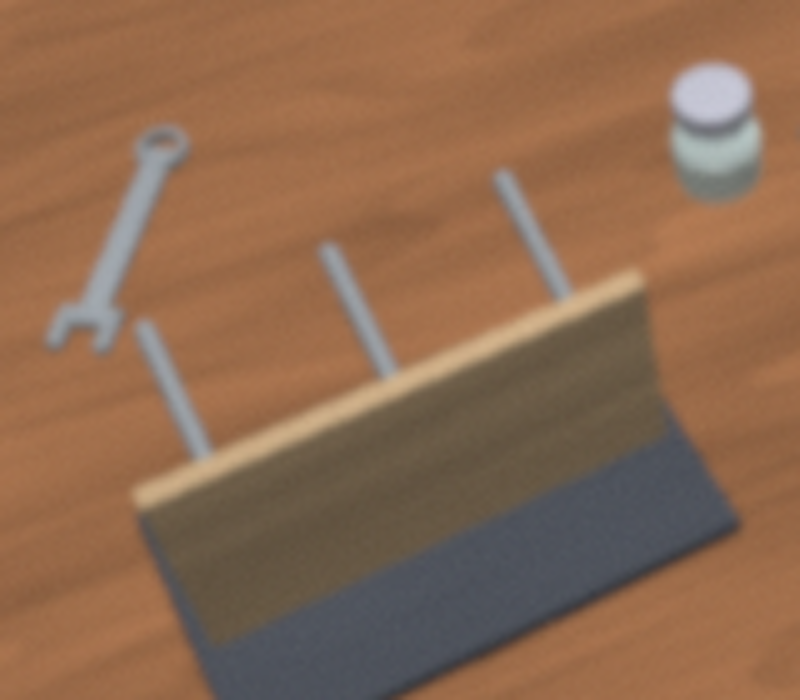

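```bash
python3 -c "
from h import *
go((.4455,-.4131,.1616),6.1)
"
```

```text
lin [0.0204, 0.1031, 0.1794] rot [-0.03, -0.22, -0.05]
```

Call:
apply_moves([
  {"linear":[0,0.05,0],"delta_rot":[0,-0.2,0],"fingers":255},
  {"linear":[0.01,0.09,0.01],"delta_rot":[0,-0.2,0],"fingers":255},
  {"linear":[0.02,0.103,0.05],"delta_rot":[0,-0.2,0],"fingers":255},
  {"linear":[0.02,0.103,0.09],"delta_rot":[0,-0.2,0],"fingers":255},
  {"linear":[0.02,0.103,0.13],"delta_rot":[0,-0.2,0],"fingers":255},
  {"linear":[0.02,0.103,0.16],"delta_rot":[0,-0.2,0],"fingers":255},
  {"linear":[0.02,0.103,0.179],"delta_rot":[0,-0.2,0],"fingers":255},
  {"linear":[0.02,0.103,0.179],"delta_rot":[0,-0.2,0],"fingers":255},
])

```text
time: 16.0
tool_pos: [0.4432, -0.4113, 0.1574]
tool_rot: [-0.003, 0.999, 0.052, -0.002]
contact_force: [-1.0, -0.1, -0.8]
gripper_width: 0.459
```

```bash
python3 -c "
from h import *
import pickle
s,im=grab('wrist','w11',None,1.4); pickle.dump(s,open('w11.pkl','wb'))
print(s['time'],s['tool_pos'],s['contact_force'],s['gripper_width'],s['joint_vel'].round(2))
go((.4455,-.4131,.1616),6.1)
"
```

```text
16.0 [ 0.4431842  -0.41132601  0.15742835] [-0.95291381 -0.1142001  -0.79076508] 0.458717158690597 [ 0.   -0.04 -0.06 -0.    0.02 -0.  ]
lin [0.0012, 0.0007, -0.0014] rot [-0.21, 0.11, -0.08]
```

View pics/w11.png

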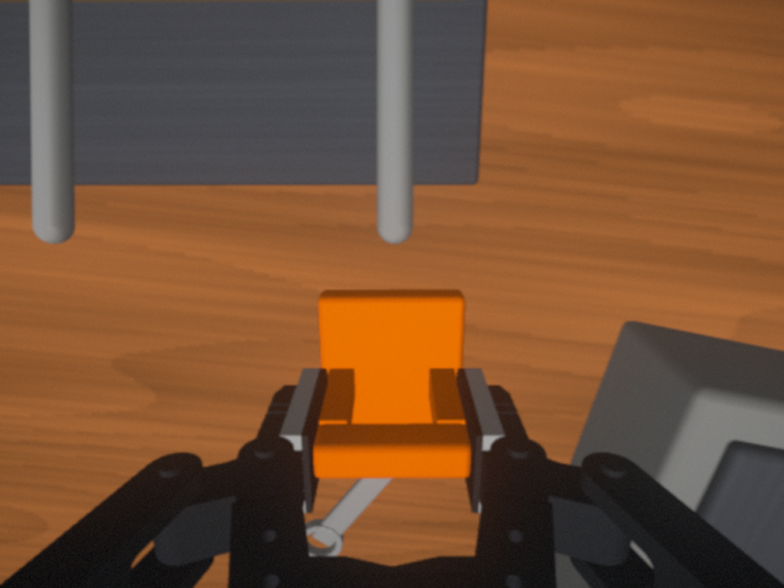

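Run:
```python
from h import *
import pickle; s=pickle.load(open('w11.pkl','rb'))
p,r,t=pose("wrist",s); u=[np.array([(a/1.4-p["cx"])/p["fx"],(240/1.4-p["cy"])/p["fy"],1]) for a in(53,395)]
l=.095/np.linalg.norm(u[0]-u[1]); print([t+r@(l*q) for q in u])
T=t+r@(l*u[1]); print("tip in tool", Q(s["tool_rot"]).inv().apply(T-s["tool_pos"]))
for g in (.025,.03): pass
```

```text
[array([ 0.48040812, -0.31423486,  0.1583641 ]), array([ 0.49043784, -0.40870156,  0.15769653])]
tip in tool [ 0.04726684  0.00233927 -0.0004896 ]
```

Call:
apply_moves([
  {"linear":[0.001,0.001,-0.0015],"delta_rot":[-0.2,0.1,0],"fingers":255},
  {"linear":[0.001,0.001,-0.0015],"delta_rot":[-0.2,0.1,0],"fingers":255},
  {"linear":[0.011,0.001,0.002],"delta_rot":[-0.2,0.1,0],"fingers":255},
  {"linear":[0.021,0.001,0.005],"delta_rot":[-0.2,0.1,0],"fingers":255},
  {"linear":[0.031,0.001,0.0085],"delta_rot":[-0.2,0.1,0],"fingers":255},
  {"linear":[0.041,0.001,0.0115],"delta_rot":[-0.2,0.1,0],"fingers":255},
  {"linear":[0.041,0.001,0.0115],"delta_rot":[-0.2,0.1,0],"fingers":255},
  {"linear":[0.041,0.001,0.0115],"delta_rot":[-0.2,0.1,0],"fingers":255},
])

```text
time: 16.85
tool_pos: [0.486, -0.4097, 0.15]
tool_rot: [0.001, 0.999, 0.053, 0.001]
contact_force: [0.4, 0.5, -1.6]
gripper_width: 0.453
```

```bash
python3 -c "
from h import *
import pickle
s,im=grab('wrist','w12',None,1.4); pickle.dump(s,open('w12.pkl','wb'))
print(s['time'],s['tool_pos'],s['contact_force'],s['gripper_width'],s['joint_vel'].round(2))
t=np.array((.4915,-.4083,.1573));dx=np.array((.9943,.1066,0))
for g in(-.01,.038): print(g);go(t+g*(.951*dx+np.array((0,0,-.309)))-np.array((0,0,.0108)),6.1)
"
```

```text
16.85 [ 0.48598925 -0.40969717  0.14995128] [ 0.40126158  0.49268556 -1.6309633 ] 0.4534356094058689 [-0.01 -0.01  0.    0.   -0.   -0.  ]
-0.01
lin [-0.0037, -0.001, 0.0006] rot [0.15, -0.08, -0.06]
0.038
lin [0.0419, -0.0011, 0.0155] rot [0.15, -0.08, -0.06]
```

View pics/w12.png

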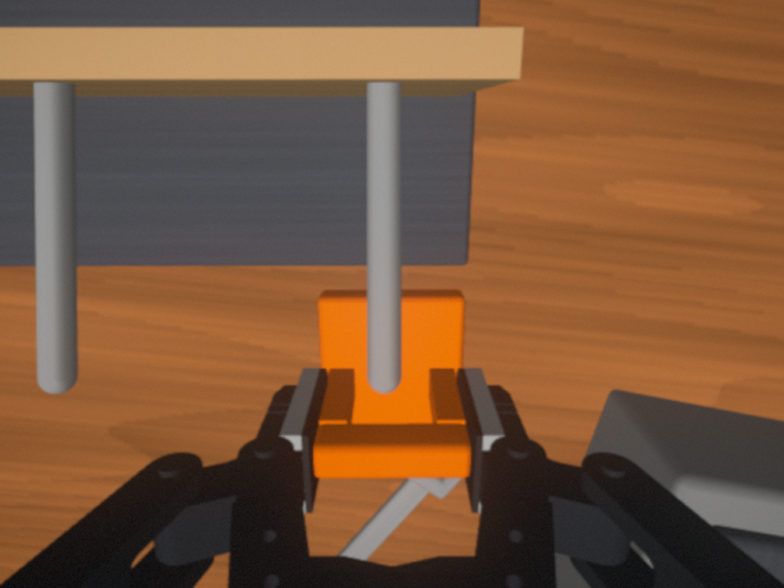

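Call:
apply_moves([
  {"linear":[0.006,-0.002,0.002],"delta_rot":[0.1,0,0],"fingers":255},
  {"linear":[0.014,-0.002,0.005],"delta_rot":[0.1,0,0],"fingers":255},
  {"linear":[0.021,-0.002,0.0075],"delta_rot":[0.1,0,0],"fingers":255},
  {"linear":[0.028,-0.002,0.01],"delta_rot":[0.1,0,0],"fingers":255},
  {"linear":[0.035,-0.002,0.013],"delta_rot":[0.1,0,0],"fingers":255},
  {"linear":[0.042,-0.002,0.0155],"delta_rot":[0.1,0,0],"fingers":255},
  {"linear":[0.042,-0.002,0.0155],"delta_rot":[0.1,0,0],"fingers":255},
  {"linear":[0.042,-0.002,0.0155],"delta_rot":[0.1,0,0],"fingers":255},
])

```text
time: 17.7
tool_pos: [0.5275, -0.4035, 0.1348]
tool_rot: [0.0, 0.999, 0.053, 0.001]
contact_force: [-0.7, -0.4, -0.9]
gripper_width: 0.457
```

```bash
python3 -c "
from h import *
s,im=grab('wrist','w13',None,1.4)
print(s['time'],s['tool_pos'],s['contact_force'],s['gripper_width'],s['joint_vel'].round(2))
grab('scene','s13',(100,130,280,280),4.4)
"
```

```text
17.7 [ 0.52745432 -0.40352004  0.13477743] [-0.73729041 -0.40261404 -0.92166586] 0.4567681215022253 [-0.01 -0.01  0.   -0.   -0.   -0.  ]
```

View pics/w13.png

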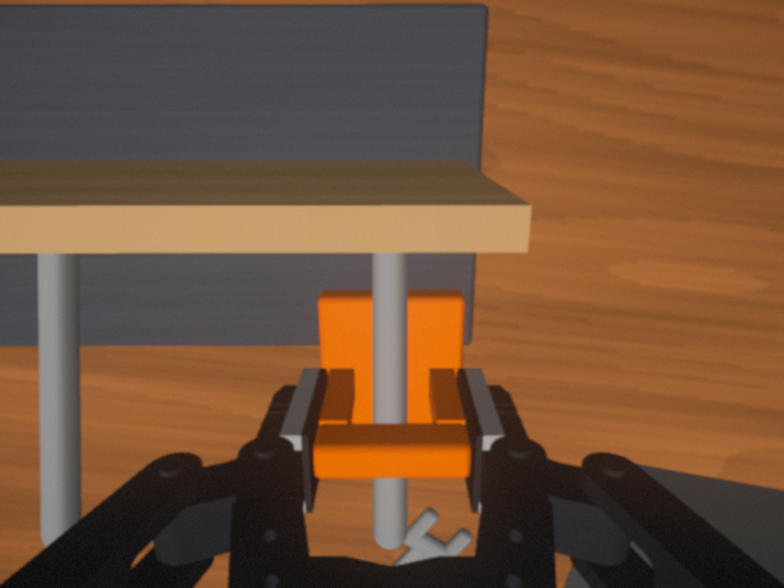

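View pics/s13.png

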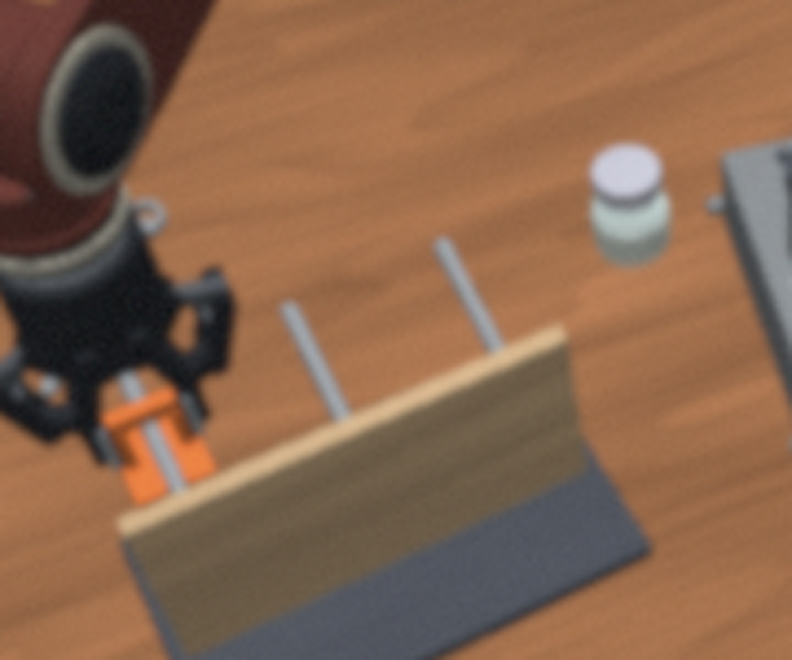

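Call:
apply_moves([
  {"linear":[0,0,0.002],"delta_rot":[0,0,0],"fingers":255},
  {"linear":[0,0,0.004],"delta_rot":[0,0,0],"fingers":255},
  {"linear":[0,0,0.0045],"delta_rot":[0,0,0],"fingers":255},
  {"linear":[0,0,0.0045],"delta_rot":[0,0,0],"fingers":255},
  {"linear":[0,0,0.0045],"delta_rot":[0,0,0],"fingers":255},
  {"linear":[0,0,0.0045],"delta_rot":[0,0,0],"fingers":255},
  {"linear":[0,0,0.0045],"delta_rot":[0,0,0],"fingers":255},
  {"linear":[0,0,0.0045],"delta_rot":[0,0,0],"fingers":255},
])

```text
time: 18.6
tool_pos: [0.5274, -0.4037, 0.1306]
tool_rot: [0.001, 0.999, 0.053, 0.001]
contact_force: [-0.8, -0.4, 0.5]
gripper_width: 0.454
```

Call:
apply_moves([
  {"linear":[0,0,0],"delta_rot":[0,0,0],"fingers":125},
  {"linear":[0,0,0],"delta_rot":[0,0,0],"fingers":110},
  {"linear":[0,0,0],"delta_rot":[0,0,0],"fingers":90},
  {"linear":[0,0,0],"delta_rot":[0,0,0],"fingers":50},
  {"linear":[0,0,0],"delta_rot":[0,0,0],"fingers":50},
  {"linear":[0,0,0],"delta_rot":[0,0,0],"fingers":50},
  {"linear":[0,0,0],"delta_rot":[0,0,0],"fingers":50},
  {"linear":[0,0,0],"delta_rot":[0,0,0],"fingers":50},
])

```text
time: 19.4
tool_pos: [0.5274, -0.4036, 0.1305]
tool_rot: [0.001, 0.999, 0.053, 0.001]
contact_force: [0.7, -0.1, 0.4]
gripper_width: 0.801
```

```bash
python3 -c "
from h import *
s,im=grab('wrist','w14',None,1.4)
print(s['time'],s['tool_pos'],s['contact_force'],s['gripper_width'],s['joint_vel'].round(2))
"
```

```text
19.4 [ 0.52737969 -0.40364052  0.13050638] [ 0.71559175 -0.13751374  0.44387166] 0.8013988714070732 [-0.  0.  0. -0. -0.  0.]
```

View pics/w14.png

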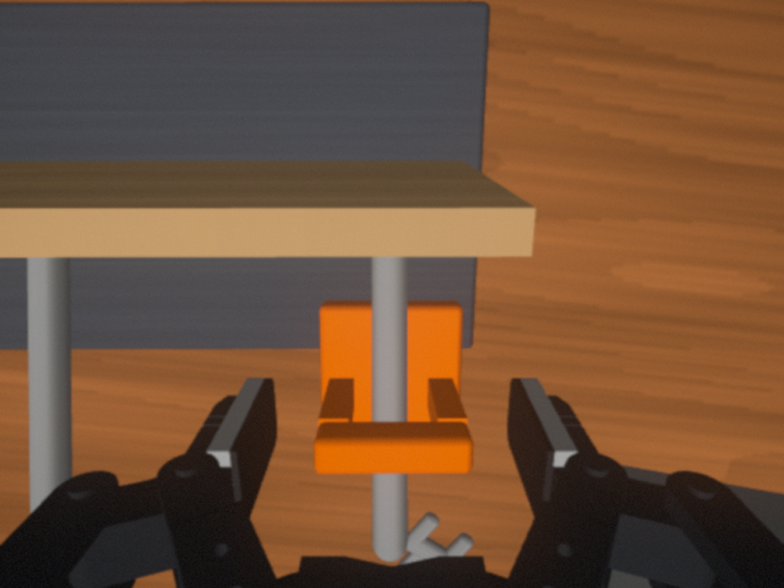

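Call:
apply_moves([
  {"linear":[0,0,-0.02],"delta_rot":[0,0,0],"fingers":50},
  {"linear":[0,0,-0.05],"delta_rot":[0,0,0],"fingers":50},
  {"linear":[0,0,-0.09],"delta_rot":[0,0,0],"fingers":0},
  {"linear":[0,0,-0.13],"delta_rot":[0,0,0],"fingers":0},
  {"linear":[0,0,-0.17],"delta_rot":[0,0,0],"fingers":0},
  {"linear":[0,0,-0.18],"delta_rot":[0,0,0],"fingers":0},
  {"linear":[0,0,-0.18],"delta_rot":[0,0,0],"fingers":0},
  {"linear":[0,0,-0.18],"delta_rot":[0,0,0],"fingers":0},
])

```text
time: 20.25
tool_pos: [0.5266, -0.4031, 0.3086]
tool_rot: [-0.0, 0.999, 0.053, 0.0]
contact_force: [-0.4, 0.8, -0.5]
gripper_width: 1.001
```

```bash
python3 -c "
from h import *
s,im=grab('wrist','w15',None,1.4)
print(s['time'],s['tool_pos'])
go((.529,.207,.30),-8.2)
grab('scene','s15',None,1.4)
"
```

```text
20.25 [ 0.5266078  -0.40309173  0.30855383]
lin [0.0667, -0.6061, 0.0087] rot [-0.12, 0.07, 14.23]
```

View pics/s15.png

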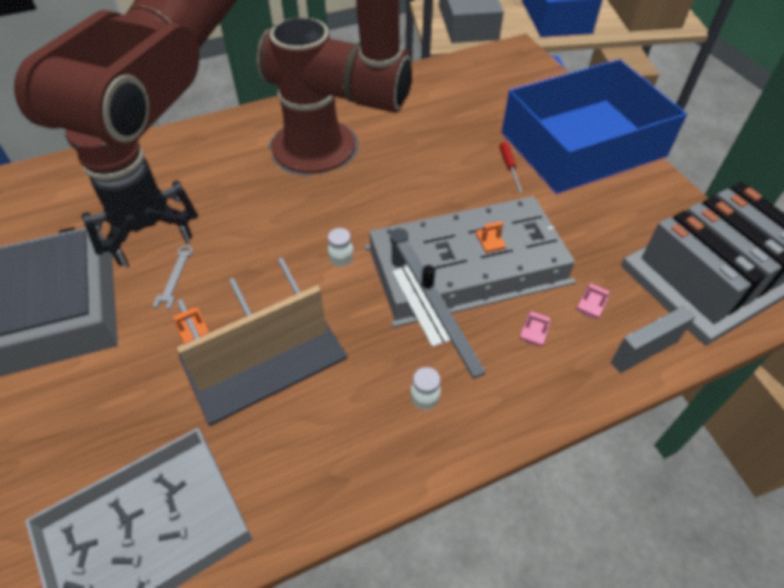

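Call:
apply_moves([
  {"linear":[0.005,-0.05,0],"delta_rot":[0,0,1],"fingers":0},
  {"linear":[0.01,-0.1,0],"delta_rot":[0,0,3],"fingers":0},
  {"linear":[0.015,-0.15,0],"delta_rot":[0,0,5],"fingers":0},
  {"linear":[0.02,-0.2,0],"delta_rot":[0,0,7],"fingers":0},
  {"linear":[0.025,-0.25,0],"delta_rot":[0,0,9],"fingers":0},
  {"linear":[0.03,-0.3,0],"delta_rot":[0,0,11],"fingers":0},
  {"linear":[0.038,-0.35,0],"delta_rot":[0,0,13],"fingers":0},
  {"linear":[0.045,-0.4,0],"delta_rot":[0,0,14.2],"fingers":0},
])

```text
time: 21.15
tool_pos: [0.5287, -0.0015, 0.3078]
tool_rot: [0.0, 0.997, -0.072, -0.001]
contact_force: [-0.0, 0.2, 0.2]
gripper_width: 0.999
```

```bash
python3 -c "
from h import *
go((.529,.207,.26),-8.2)
"
```

```text
lin [-0.0296, -0.2065, 0.0477] rot [0.03, 0.06, -0.06]
```

Call:
apply_moves([
  {"linear":[-0.008,-0.05,0],"delta_rot":[0,0,0],"fingers":0},
  {"linear":[-0.015,-0.1,0],"delta_rot":[0,0,0],"fingers":0},
  {"linear":[-0.022,-0.15,0.02],"delta_rot":[0,0,0],"fingers":0},
  {"linear":[-0.03,-0.19,0.04],"delta_rot":[0,0,0],"fingers":0},
  {"linear":[-0.03,-0.206,0.048],"delta_rot":[0,0,0],"fingers":0},
  {"linear":[-0.03,-0.206,0.048],"delta_rot":[0,0,0],"fingers":0},
  {"linear":[-0.03,-0.206,0.048],"delta_rot":[0,0,0],"fingers":0},
  {"linear":[-0.03,-0.206,0.048],"delta_rot":[0,0,0],"fingers":0},
])

```text
time: 21.95
tool_pos: [0.5299, 0.2033, 0.2625]
tool_rot: [0.001, 0.997, -0.072, 0.001]
contact_force: [0.7, -0.6, 0.4]
gripper_width: 1.001
```

```bash
python3 -c "
from h import *
import pickle
s,im=grab('wrist','w16',None,1.4); pickle.dump(s,open('w16.pkl','wb'))
print(s['time'],s['tool_pos'],s['joint_vel'].round(2))
go((.529,.207,.088),-8.2)
"
```

```text
21.95 [0.529947   0.20331391 0.26246785] [-0.01 -0.01 -0.01  0.    0.   -0.  ]
lin [-0.0022, -0.0037, 0.1747] rot [0.03, -0.19, -0.09]
```

View pics/w16.png

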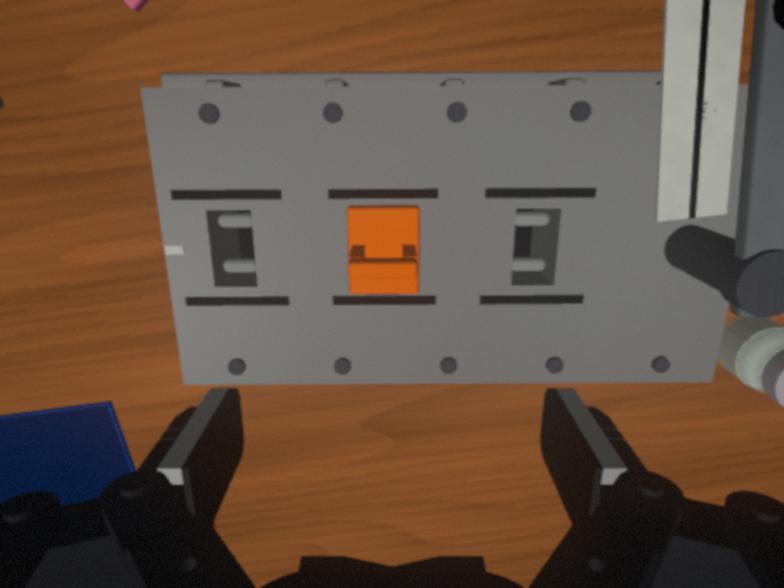

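Call:
apply_moves([
  {"linear":[-0.002,-0.0037,0.04],"delta_rot":[0,-0.2,0],"fingers":0},
  {"linear":[-0.002,-0.0037,0.08],"delta_rot":[0,-0.2,0],"fingers":0},
  {"linear":[-0.002,-0.0037,0.115],"delta_rot":[0,-0.2,0],"fingers":0},
  {"linear":[-0.002,-0.0037,0.14],"delta_rot":[0,-0.2,0],"fingers":0},
  {"linear":[-0.002,-0.0037,0.16],"delta_rot":[0,-0.2,0],"fingers":0},
  {"linear":[-0.002,-0.0037,0.1745],"delta_rot":[0,-0.2,0],"fingers":0},
  {"linear":[-0.002,-0.0037,0.1745],"delta_rot":[0,-0.2,0],"fingers":0},
  {"linear":[-0.002,-0.0037,0.1745],"delta_rot":[0,-0.2,0],"fingers":0},
])

```text
time: 22.8
tool_pos: [0.5291, 0.208, 0.0884]
tool_rot: [0.0, 0.997, -0.072, -0.0]
contact_force: [0.4, 0.3, 0.3]
gripper_width: 0.999
```

Call:
apply_moves([
  {"linear":[0,0,0],"delta_rot":[0,0,0],"fingers":60},
  {"linear":[0,0,0],"delta_rot":[0,0,0],"fingers":120},
  {"linear":[0,0,0],"delta_rot":[0,0,0],"fingers":200},
  {"linear":[0,0,0],"delta_rot":[0,0,0],"fingers":255},
  {"linear":[0,0,0],"delta_rot":[0,0,0],"fingers":255},
  {"linear":[0,0,0],"delta_rot":[0,0,0],"fingers":255},
  {"linear":[0,0,0],"delta_rot":[0,0,0],"fingers":255},
  {"linear":[0,0,0],"delta_rot":[0,0,0],"fingers":255},
])

```text
time: 23.6
tool_pos: [0.5291, 0.2087, 0.0886]
tool_rot: [-0.0, 0.997, -0.071, 0.0]
contact_force: [-0.4, 0.8, 4.8]
gripper_width: 0.458
```

```bash
python3 -c "
from h import *
s,im=grab('wrist','w17',None,1)
print(s['time'],s['tool_pos'],s['contact_force'],s['gripper_width'])
"
```

```text
23.6 [0.52910046 0.20867507 0.08861727] [-0.35848558  0.79419684  4.76853757] 0.4581624898755691
```

View pics/w17.png

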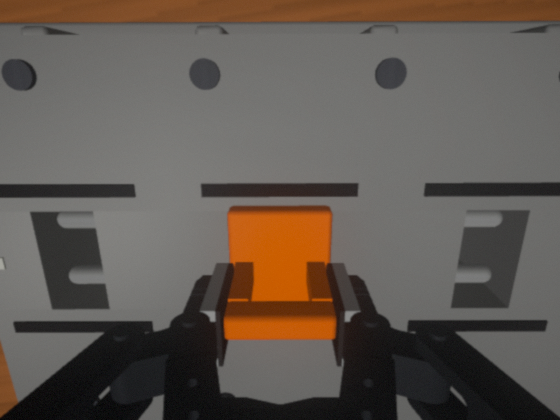

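Call:
apply_moves([
  {"linear":[0,0,-0.003],"delta_rot":[0,0,0],"fingers":255},
  {"linear":[0,0,-0.006],"delta_rot":[0,0,0],"fingers":255},
  {"linear":[0,0,-0.009],"delta_rot":[0,0,0],"fingers":255},
  {"linear":[0,0,-0.013],"delta_rot":[0,0,0],"fingers":255},
  {"linear":[0,0,-0.02],"delta_rot":[0,0,0],"fingers":255},
  {"linear":[0,0,-0.03],"delta_rot":[0,0,0],"fingers":255},
  {"linear":[0,0,-0.045],"delta_rot":[0,0,0],"fingers":255},
  {"linear":[0,0,-0.06],"delta_rot":[0,0,0],"fingers":255},
])

```text
time: 24.45
tool_pos: [0.5286, 0.2085, 0.1494]
tool_rot: [0.0, 0.997, -0.071, -0.0]
contact_force: [0.4, 0.7, -1.0]
gripper_width: 0.457
```

Call:
apply_moves([
  {"linear":[0,0,-0.05],"delta_rot":[0,0,0],"fingers":255},
  {"linear":[0,0,-0.1],"delta_rot":[0,0,0],"fingers":255},
  {"linear":[0,0,-0.15],"delta_rot":[0,0,0],"fingers":255},
  {"linear":[0,0,-0.18],"delta_rot":[0,0,0],"fingers":255},
  {"linear":[-0.01,0.03,-0.19],"delta_rot":[0,0,-1],"fingers":255},
  {"linear":[-0.02,0.08,-0.19],"delta_rot":[0,0,-3],"fingers":255},
  {"linear":[-0.04,0.13,-0.19],"delta_rot":[0,0,-5],"fingers":255},
  {"linear":[-0.05,0.18,-0.19],"delta_rot":[0,0,-7],"fingers":255},
])

```text
time: 25.25
tool_pos: [0.4542, 0.0419, 0.3395]
tool_rot: [0.0, 1.0, -0.009, 0.0]
contact_force: [1.5, -1.4, -0.5]
gripper_width: 0.459
```

```bash
python3 -c "
from h import *
s=state();print(s['gripper_width'],s['contact_force'])
go((.40,-.30,.34),6)
"
```

```text
0.45895936828880357 [ 1.50859167 -1.43617968 -0.49199256]
lin [-0.0483, 0.3428, -0.0003] rot [0.04, -0.05, -6.99]
```

Call:
apply_moves([
  {"linear":[-0.006,0.05,0],"delta_rot":[0,0,-2],"fingers":255},
  {"linear":[-0.013,0.1,0],"delta_rot":[0,0,-4],"fingers":255},
  {"linear":[-0.02,0.15,0],"delta_rot":[0,0,-7],"fingers":255},
  {"linear":[-0.027,0.2,0],"delta_rot":[0,0,-7],"fingers":255},
  {"linear":[-0.034,0.25,0],"delta_rot":[0,0,-7],"fingers":255},
  {"linear":[-0.041,0.3,0],"delta_rot":[0,0,-7],"fingers":255},
  {"linear":[-0.048,0.34,0],"delta_rot":[0,0,-7],"fingers":255},
  {"linear":[-0.048,0.34,0],"delta_rot":[0,0,-7],"fingers":255},
])

```text
time: 26.05
tool_pos: [0.3989, -0.3002, 0.3389]
tool_rot: [0.001, 0.999, 0.048, -0.001]
contact_force: [-0.7, 0.5, -1.3]
gripper_width: 0.453
```

Call:
apply_moves([
  {"linear":[0,0,0],"delta_rot":[0,0,0],"fingers":255},
  {"linear":[0,0,0],"delta_rot":[0,0,0],"fingers":255},
  {"linear":[0,0,0],"delta_rot":[0,0,0],"fingers":255},
  {"linear":[0,0,0],"delta_rot":[0,0,0],"fingers":255},
  {"linear":[0,0,0],"delta_rot":[0,0,0],"fingers":255},
  {"linear":[0,0,0],"delta_rot":[0,0,0],"fingers":255},
  {"linear":[0,0,0],"delta_rot":[0,0,0],"fingers":255},
  {"linear":[0,0,0],"delta_rot":[0,0,0],"fingers":255},
])

```text
time: 26.85
tool_pos: [0.4006, -0.2961, 0.3378]
tool_rot: [0.0, 0.999, 0.051, -0.001]
contact_force: [-0.1, -0.6, -1.1]
gripper_width: 0.458
```

```bash
python3 -c "
from h import *
import pickle
s,im=grab('wrist','w18',None,1.4); pickle.dump(s,open('w18.pkl','wb'))
print(s['time'],s['tool_pos'],s['joint_vel'].round(2))
"
```

```text
26.85 [ 0.40062764 -0.29607231  0.33776764] [-0.  0. -0. -0. -0.  0.]
```

View pics/w18.png

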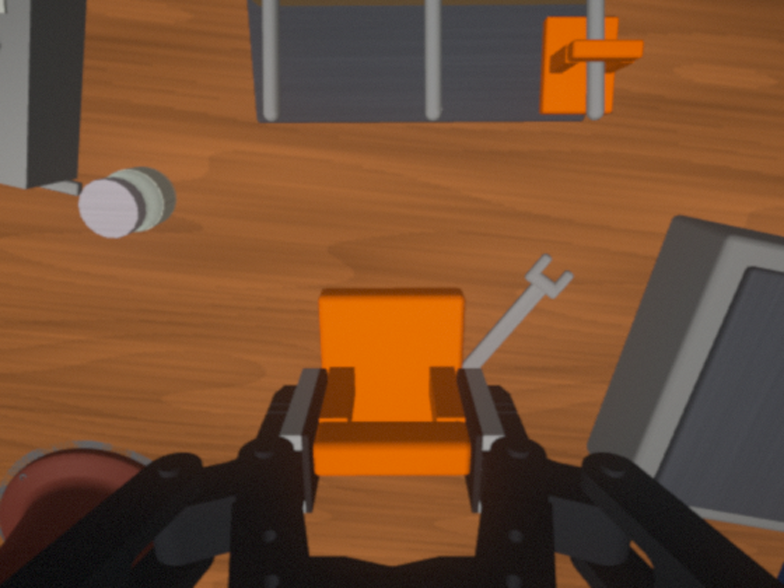

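Run:
```python
from h import *
import pickle; s=pickle.load(open('w18.pkl','rb'))
X,yaw=tips([(271,118),(433,117),(596,115.5)],s)
dx=np.array([np.cos(np.radians(yaw)),np.sin(np.radians(yaw)),0])
t=X[0]; print(onz("wrist",(271/1.4,118/1.4),.157,s))
go((onz("wrist",(271/1.4,118/1.4),.157,s))-.05*(.951*dx+np.array((0,0,-.309)))-np.array((0,0,.0108)),6.1)
```

```text
yaw 6.295058286388297 tilt 0.0003911207152692553
tip [ 0.471  -0.2195  0.1589] mid [ 0.5088 -0.2153  0.1465]
tip [ 0.4812 -0.3136  0.1587] mid [ 0.519  -0.3095  0.1463]
tip [ 0.4918 -0.4084  0.1585] mid [ 0.5296 -0.4042  0.1461]
[ 0.47091613 -0.21909549  0.157     ]
lin [0.0305, -0.0691, 0.1761] rot [0.01, 0.09, -0.27]
```

Call:
apply_moves([
  {"linear":[0.01,-0.03,0],"delta_rot":[0,0,0],"fingers":255},
  {"linear":[0.02,-0.069,0.01],"delta_rot":[0,0,-0.2],"fingers":255},
  {"linear":[0.03,-0.069,0.05],"delta_rot":[0,0,-0.2],"fingers":255},
  {"linear":[0.03,-0.069,0.09],"delta_rot":[0,0,-0.2],"fingers":255},
  {"linear":[0.03,-0.069,0.13],"delta_rot":[0,0,-0.2],"fingers":255},
  {"linear":[0.03,-0.069,0.16],"delta_rot":[0,0,-0.2],"fingers":255},
  {"linear":[0.03,-0.069,0.176],"delta_rot":[0,0,-0.2],"fingers":255},
  {"linear":[0.03,-0.069,0.176],"delta_rot":[0,0,-0.2],"fingers":255},
])

```text
time: 27.7
tool_pos: [0.4214, -0.2233, 0.1583]
tool_rot: [-0.002, 0.999, 0.052, -0.003]
contact_force: [-0.6, -0.3, -1.7]
gripper_width: 0.458
```

```bash
cat > ap.py <<'E'
from h import *
import sys
s,im=grab('wrist',sys.argv[1],None,1.4)
print(s['time'],s['tool_pos'],s['contact_force'],s['gripper_width'],s['joint_vel'].round(2))
dx=np.array([np.cos(np.radians(6.2)),np.sin(np.radians(6.2)),0])
t=np.array((.4710,-.2192,.1573))
for g in(-.05,-.01,.038): print(g);go(t+g*(.951*dx+np.array((0,0,-.309)))-np.array((0,0,.0108)),6.2)
E
python3 ap.py w19
```

```text
27.7 [ 0.42137533 -0.22326841  0.15834164] [-0.59478135 -0.27836823 -1.71980301] 0.4583127637241873 [ 0.   -0.03 -0.06 -0.    0.02 -0.  ]
-0.05
lin [0.0012, 0.0004, -0.0013] rot [-0.09, 0.2, -0.18]
-0.01
lin [0.0393, 0.0003, 0.0109] rot [-0.09, 0.2, -0.18]
0.038
lin [0.085, 0.0002, 0.0256] rot [-0.09, 0.2, -0.18]
```

View pics/w19.png

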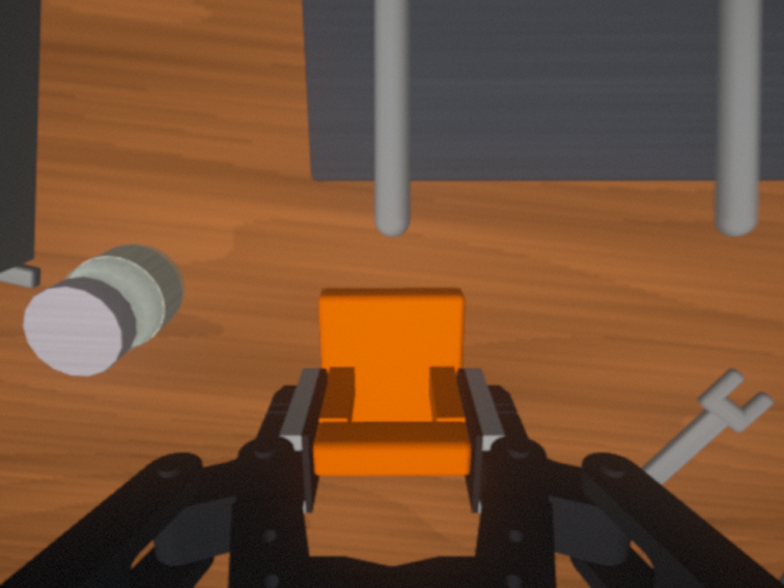

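Peg 1 (392, 215) is centred on the plug (392). Inserting.

Call:
apply_moves([
  {"linear":[0.001,0,-0.0015],"delta_rot":[-0.1,0.2,-0.2],"fingers":255},
  {"linear":[0.001,0,-0.0015],"delta_rot":[-0.1,0.2,-0.2],"fingers":255},
  {"linear":[0.01,0,0.002],"delta_rot":[-0.1,0.2,-0.2],"fingers":255},
  {"linear":[0.02,0,0.005],"delta_rot":[-0.1,0.2,-0.2],"fingers":255},
  {"linear":[0.03,0,0.008],"delta_rot":[-0.1,0.2,-0.2],"fingers":255},
  {"linear":[0.039,0,0.011],"delta_rot":[-0.1,0.2,-0.2],"fingers":255},
  {"linear":[0.039,0,0.011],"delta_rot":[-0.1,0.2,-0.2],"fingers":255},
  {"linear":[0.039,0,0.011],"delta_rot":[-0.1,0.2,-0.2],"fingers":255},
])

```text
time: 28.55
tool_pos: [0.4621, -0.2202, 0.1503]
tool_rot: [0.001, 0.999, 0.055, 0.001]
contact_force: [0.2, -0.8, -2.6]
gripper_width: 0.455
```

```bash
python3 ap.py w20
```

```text
28.55 [ 0.46205101 -0.22022326  0.15029432] [ 0.22818667 -0.79315536 -2.62258062] 0.4545297786102483 [-0.01 -0.02  0.01 -0.    0.   -0.  ]
-0.05
lin [-0.0384, -0.0001, -0.0115] rot [0.1, -0.08, 0.04]
-0.01
lin [-0.0004, -0.0001, 0.0009] rot [0.1, -0.08, 0.04]
0.038
lin [0.0453, -0.0001, 0.0158] rot [0.1, -0.08, 0.04]
```

View pics/w20.png

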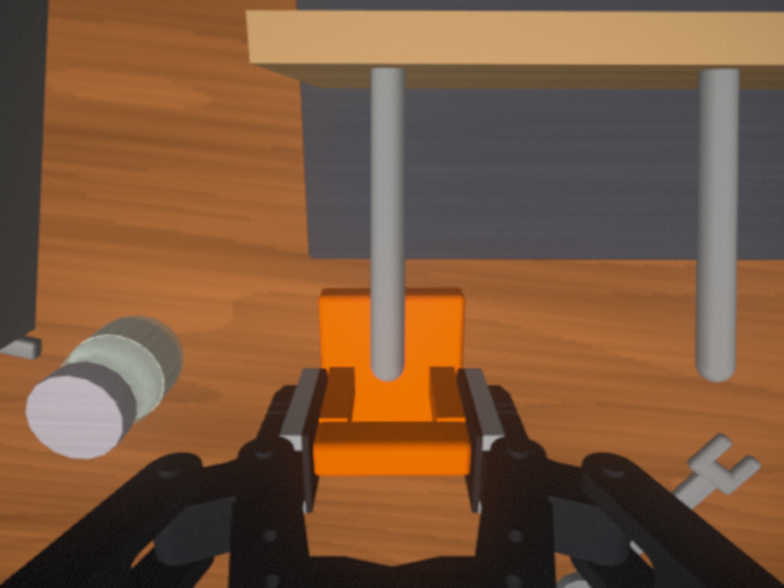

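Call:
apply_moves([
  {"linear":[0.007,-0.001,0.0025],"delta_rot":[0.1,0,0],"fingers":255},
  {"linear":[0.015,-0.001,0.0055],"delta_rot":[0.1,0,0],"fingers":255},
  {"linear":[0.023,-0.001,0.008],"delta_rot":[0.1,0,0],"fingers":255},
  {"linear":[0.031,-0.001,0.011],"delta_rot":[0.1,0,0],"fingers":255},
  {"linear":[0.038,-0.001,0.0135],"delta_rot":[0.1,0,0],"fingers":255},
  {"linear":[0.045,-0.001,0.0158],"delta_rot":[0.1,0,0],"fingers":255},
  {"linear":[0.045,-0.001,0.0158],"delta_rot":[0.1,0,0],"fingers":255},
  {"linear":[0.045,-0.001,0.0158],"delta_rot":[0.1,0,0],"fingers":255},
])

```text
time: 29.4
tool_pos: [0.5067, -0.2145, 0.1348]
tool_rot: [-0.0, 0.999, 0.054, 0.001]
contact_force: [0.7, 0.2, -1.4]
gripper_width: 0.459
```

```bash
python3 ap.py w21
```

```text
29.4 [ 0.50666832 -0.21452901  0.13483454] [ 0.70431137  0.21320665 -1.43401328] 0.4590588845748692 [-0.   -0.01  0.01  0.   -0.    0.  ]
-0.05
lin [-0.0833, 0.0007, -0.0271] rot [0.01, -0.1, 0.03]
-0.01
lin [-0.0453, 0.0007, -0.0147] rot [0.01, -0.1, 0.03]
0.038
lin [0.0003, 0.0007, 0.0002] rot [0.01, -0.1, 0.03]
```

View pics/w21.png

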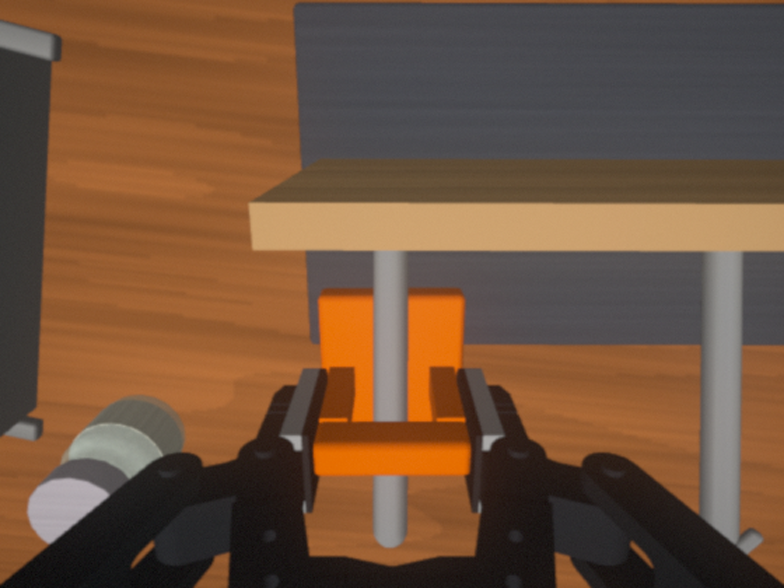

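The peg (390, 545) passes through the eye. Lowering, then releasing.

Call:
apply_moves([
  {"linear":[0,0,0.002],"delta_rot":[0,0,0],"fingers":255},
  {"linear":[0,0,0.004],"delta_rot":[0,0,0],"fingers":255},
  {"linear":[0,0,0.0045],"delta_rot":[0,0,0],"fingers":255},
  {"linear":[0,0,0.0045],"delta_rot":[0,0,0],"fingers":255},
  {"linear":[0,0,0.0045],"delta_rot":[0,0,0],"fingers":255},
  {"linear":[0,0,0.0045],"delta_rot":[0,0,0],"fingers":255},
  {"linear":[0,0,0.0045],"delta_rot":[0,0,0],"fingers":255},
  {"linear":[0,0,0.0045],"delta_rot":[0,0,0],"fingers":255},
])

```text
time: 30.25
tool_pos: [0.5068, -0.2148, 0.1309]
tool_rot: [0.0, 0.999, 0.054, 0.001]
contact_force: [-1.6, 0.3, 2.8]
gripper_width: 0.451
```

Call:
apply_moves([
  {"linear":[0,0,0],"delta_rot":[0,0,0],"fingers":125},
  {"linear":[0,0,0],"delta_rot":[0,0,0],"fingers":110},
  {"linear":[0,0,0],"delta_rot":[0,0,0],"fingers":90},
  {"linear":[0,0,0],"delta_rot":[0,0,0],"fingers":50},
  {"linear":[0,0,0],"delta_rot":[0,0,0],"fingers":50},
  {"linear":[0,0,0],"delta_rot":[0,0,0],"fingers":50},
  {"linear":[0,0,0],"delta_rot":[0,0,0],"fingers":50},
  {"linear":[0,0,0],"delta_rot":[0,0,0],"fingers":50},
])

```text
time: 31.05
tool_pos: [0.5066, -0.2146, 0.1305]
tool_rot: [0.0, 0.999, 0.054, 0.001]
contact_force: [-0.7, -0.6, -0.2]
gripper_width: 0.806
```

```bash
python3 ap.py w22
```

```text
31.05 [ 0.50663715 -0.21459921  0.13052377] [-0.73975345 -0.55653497 -0.16351656] 0.8064089820388174 [-0. -0. -0.  0. -0. -0.]
-0.05
lin [-0.0834, 0.0007, -0.0316] rot [0.02, -0.12, 0.02]
-0.01
lin [-0.0454, 0.0007, -0.0192] rot [0.02, -0.12, 0.02]
0.038
lin [0.0002, 0.0007, -0.0042] rot [0.02, -0.12, 0.02]
```

View pics/w22.png

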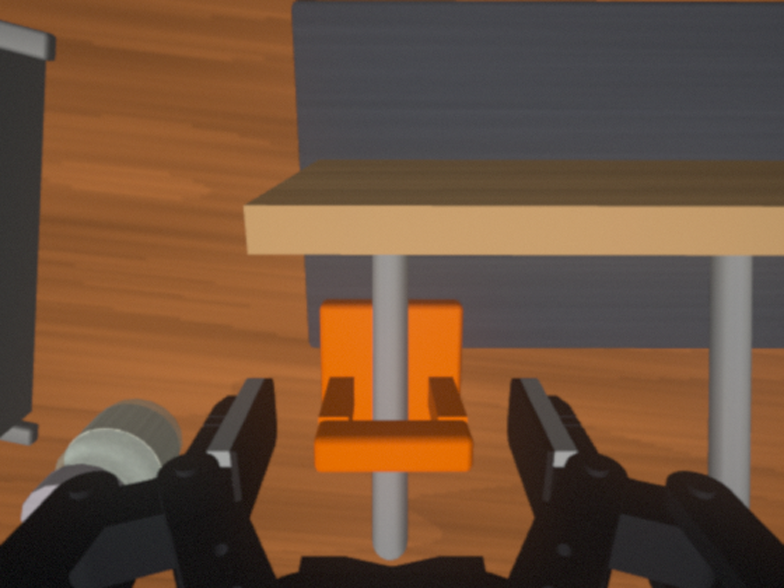

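Released and hanging. Up and back to the guard knob.

Call:
apply_moves([
  {"linear":[0,0,-0.02],"delta_rot":[0,0,0],"fingers":50},
  {"linear":[0,0,-0.05],"delta_rot":[0,0,0],"fingers":50},
  {"linear":[0,0,-0.09],"delta_rot":[0,0,0],"fingers":0},
  {"linear":[0,0,-0.13],"delta_rot":[0,0,0],"fingers":0},
  {"linear":[0,0,-0.17],"delta_rot":[0,0,0],"fingers":0},
  {"linear":[0,0,-0.18],"delta_rot":[0,0,0],"fingers":0},
  {"linear":[0,0,-0.18],"delta_rot":[0,0,0],"fingers":0},
  {"linear":[0,0,-0.18],"delta_rot":[0,0,0],"fingers":0},
])

```text
time: 31.9
tool_pos: [0.5058, -0.2143, 0.3088]
tool_rot: [-0.001, 0.999, 0.054, 0.0]
contact_force: [-0.4, 0.4, 0.1]
gripper_width: 1.001
```

```bash
python3 -c "
from h import *
s=state(); go((.6302,.0055,.31),-1.0)
go((.6302,.0055,.155),-1.0)
grab('top','t23',(120,110,440,300),2.4)
"
```

```text
lin [0.1475, -0.205, -0.001] rot [-0.06, -0.01, 7.22]
lin [0.1475, -0.2049, 0.154] rot [-0.06, -0.01, 7.22]
```

View pics/t23.png

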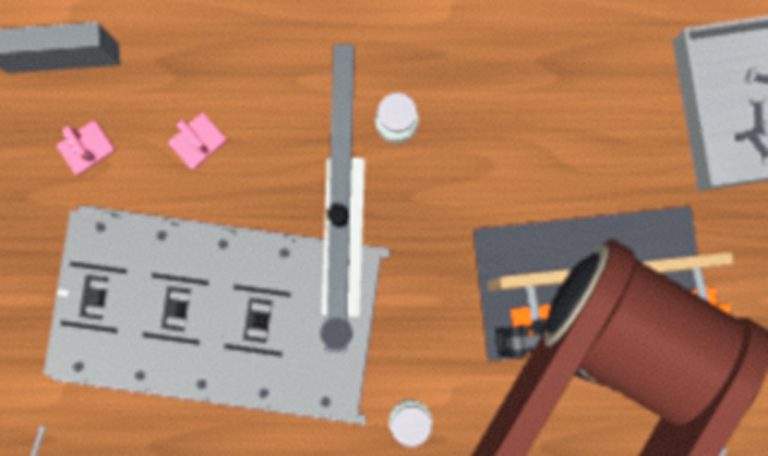

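Call:
apply_moves([
  {"linear":[0.03,-0.04,0],"delta_rot":[0,0,2],"fingers":0},
  {"linear":[0.06,-0.08,0],"delta_rot":[0,0,4],"fingers":0},
  {"linear":[0.09,-0.12,0],"delta_rot":[0,0,6],"fingers":0},
  {"linear":[0.12,-0.16,0],"delta_rot":[0,0,7.2],"fingers":0},
  {"linear":[0.147,-0.205,0],"delta_rot":[0,0,7.2],"fingers":0},
  {"linear":[0.1475,-0.205,0.03],"delta_rot":[0,0,7.2],"fingers":0},
  {"linear":[0.1475,-0.205,0.06],"delta_rot":[0,0,7.2],"fingers":0},
  {"linear":[0.1475,-0.205,0.06],"delta_rot":[0,0,7.2],"fingers":0},
])

```text
time: 32.75
tool_pos: [0.6271, 0.0062, 0.2419]
tool_rot: [-0.001, 1.0, -0.008, -0.006]
contact_force: [-0.3, -0.0, -0.5]
gripper_width: 1.003
```

```bash
python3 -c "
from h import *
s,im=grab('wrist','w24',None,1)
go((.6302,.0055,.155),-1.0)
"
```

```text
lin [0.0025, 0.0002, 0.0903] rot [-0.05, 0.43, 0.04]
```

View pics/w24.png

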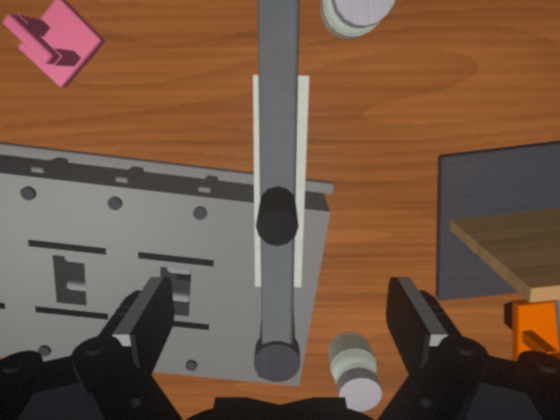

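Call:
apply_moves([
  {"linear":[0.0025,0,0.03],"delta_rot":[0,0.4,0],"fingers":0},
  {"linear":[0.0025,0,0.06],"delta_rot":[0,0.4,0],"fingers":0},
  {"linear":[0.0025,0,0.09],"delta_rot":[0,0.4,0],"fingers":0},
  {"linear":[0.0025,0,0.09],"delta_rot":[0,0.4,0],"fingers":50},
  {"linear":[0.0025,0,0.09],"delta_rot":[0,0.4,0],"fingers":120},
  {"linear":[0.0025,0,0.09],"delta_rot":[0,0.4,0],"fingers":180},
  {"linear":[0.0025,0,0.09],"delta_rot":[0,0.4,0],"fingers":255},
  {"linear":[0.0025,0,0.09],"delta_rot":[0,0.4,0],"fingers":255},
])

```text
time: 33.6
tool_pos: [0.635, 0.0051, 0.1639]
tool_rot: [0.0, 1.0, -0.009, 0.007]
contact_force: [-0.8, 1.6, 5.6]
gripper_width: 0.261
```

Call:
apply_moves([
  {"linear":[0,0,0],"delta_rot":[0,0,0],"fingers":255},
  {"linear":[0,0,0],"delta_rot":[0,0,0],"fingers":255},
  {"linear":[0,0,0],"delta_rot":[0,0,0],"fingers":255},
  {"linear":[0,0,0],"delta_rot":[0,0,0],"fingers":255},
  {"linear":[0,0,0],"delta_rot":[0,0,0],"fingers":255},
  {"linear":[-0.0007,-0.0136,0],"delta_rot":[0,0,-6],"fingers":255},
  {"linear":[-0.0028,-0.027,0],"delta_rot":[0,0,-12],"fingers":255},
  {"linear":[-0.0064,-0.0402,0],"delta_rot":[0,0,-18],"fingers":255},
])

```text
time: 34.4
tool_pos: [0.6304, 0.0462, 0.164]
tool_rot: [0.001, 0.989, 0.149, 0.008]
contact_force: [3.0, 1.6, 3.8]
gripper_width: 0.265
```

```bash
python3 -c "
from h import *
s=state(); p=np.array((.5003,.0078)); d=s['tool_pos'][:2]-p
print(np.linalg.norm(d),np.degrees(np.arctan2(d[1],d[0])), s['contact_force'],s['gripper_width'])
a=np.radians(81.8);go((p[0]+.130*np.cos(a),p[1]+.130*np.sin(a),s['tool_pos'][2]),81.8)"
```

```text
0.13564884608081418 16.447734938697376 [2.99209704 1.57018139 3.84202943] 0.26508741570253014
lin [-0.0799, -0.1192, -0.0017] rot [0.72, -0.72, -64.61]
```

Call:
apply_moves([
  {"linear":[-0.0007,-0.0141,0],"delta_rot":[0,0,-6],"fingers":255},
  {"linear":[-0.003,-0.0281,0],"delta_rot":[0,0,-12],"fingers":255},
  {"linear":[-0.0066,-0.0417,0],"delta_rot":[0,0,-18],"fingers":255},
  {"linear":[-0.0117,-0.0549,0],"delta_rot":[0,0,-24],"fingers":255},
  {"linear":[-0.0181,-0.0675,0],"delta_rot":[0,0,-30],"fingers":255},
  {"linear":[-0.0258,-0.0794,0],"delta_rot":[0,0,-36],"fingers":255},
  {"linear":[-0.0347,-0.0903,0],"delta_rot":[0,0,-42],"fingers":255},
  {"linear":[-0.0347,-0.0903,0],"delta_rot":[0,0,-42],"fingers":255},
])

```text
time: 35.2
tool_pos: [0.5705, 0.1256, 0.1639]
tool_rot: [0.001, 0.869, 0.495, 0.01]
contact_force: [7.9, 9.8, 3.2]
gripper_width: 0.259
```

```bash
python3 -c "
from h import *
s=state(); p=np.array((.5003,.0078)); d=s['tool_pos'][:2]-p
print(np.linalg.norm(d),np.degrees(np.arctan2(d[1],d[0])), s['contact_force'],s['gripper_width'])
r=np.linalg.norm(d)
a=np.radians(81.8);go((p[0]+r*np.cos(a),p[1]+r*np.sin(a),s['tool_pos'][2]),81.8)"
```

```text
0.13714661337441608 59.194372128790945 [7.89237031 9.78735298 3.19209938] 0.25868131975022196
lin [-0.0105, -0.0527, -0.0008] rot [0.87, -0.75, -22.52]
```

Call:
apply_moves([
  {"linear":[-0.0012,-0.0143,0],"delta_rot":[0.2,-0.2,-6],"fingers":255},
  {"linear":[-0.004,-0.0285,0],"delta_rot":[0.4,-0.4,-12],"fingers":255},
  {"linear":[-0.0085,-0.0418,0],"delta_rot":[0.6,-0.6,-18],"fingers":255},
  {"linear":[-0.0125,-0.052,0],"delta_rot":[0.8,-0.7,-22.5],"fingers":255},
  {"linear":[-0.0125,-0.052,0],"delta_rot":[0.8,-0.7,-22.5],"fingers":255},
  {"linear":[-0.0125,-0.052,0],"delta_rot":[0.8,-0.7,-22.5],"fingers":255},
  {"linear":[-0.0125,-0.052,0],"delta_rot":[0.8,-0.7,-22.5],"fingers":255},
  {"linear":[-0.0125,-0.052,0],"delta_rot":[0.8,-0.7,-22.5],"fingers":255},
])

```text
time: 36.0
tool_pos: [0.5205, 0.1435, 0.1639]
tool_rot: [-0.001, 0.756, 0.654, 0.003]
contact_force: [6.0, 18.5, 4.3]
gripper_width: 0.26
```

```bash
python3 -c "
from h import *
import pickle
s,im=grab('wrist','w25',None,1.4); pickle.dump(s,open('w25.pkl','wb'))
p=np.array((.5003,.0078)); d=s['tool_pos'][:2]-p
print(np.linalg.norm(d),np.degrees(np.arctan2(d[1],d[0])), s['contact_force'],s['gripper_width'])
"
```

```text
0.1372172358679069 81.51934411067091 [ 5.95933096 18.4674504   4.32927217] 0.2596094268617467
```

View pics/w25.png

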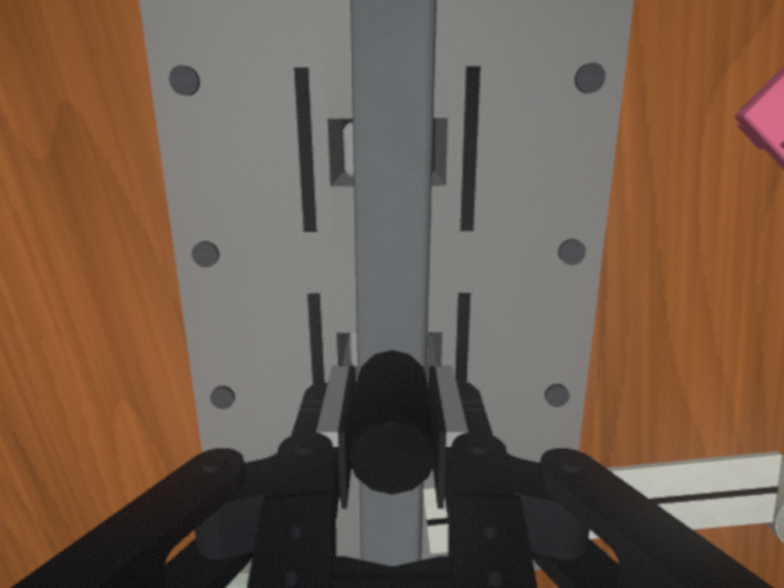

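Call:
apply_moves([
  {"linear":[-0.003,-0.0015,0],"delta_rot":[0,0,-0.7],"fingers":255},
  {"linear":[-0.004,-0.0015,0],"delta_rot":[0,0,-0.7],"fingers":255},
  {"linear":[-0.004,-0.0015,0],"delta_rot":[0,0,-0.7],"fingers":255},
  {"linear":[-0.004,-0.0015,0],"delta_rot":[0,0,-0.7],"fingers":180},
  {"linear":[-0.004,-0.0015,0],"delta_rot":[0,0,-0.7],"fingers":0},
  {"linear":[-0.004,-0.0015,0],"delta_rot":[0,0,-0.7],"fingers":0},
  {"linear":[-0.004,-0.0015,0],"delta_rot":[0,0,-0.7],"fingers":0},
  {"linear":[-0.004,-0.0015,-0.03],"delta_rot":[0,0,-0.7],"fingers":0},
])

```text
time: 36.85
tool_pos: [0.5121, 0.1332, 0.1849]
tool_rot: [-0.003, 0.754, 0.657, -0.01]
contact_force: [-0.3, 0.8, -1.1]
gripper_width: 0.95
```

```bash
python3 -c "
from h import *
go((.517,.115,.36),82)
"
```

```text
lin [-0.0193, 0.0044, -0.175] rot [-0.97, 0.62, 0.17]
```

Call:
apply_moves([
  {"linear":[0,0,-0.05],"delta_rot":[0,0,0],"fingers":0},
  {"linear":[-0.01,0.002,-0.1],"delta_rot":[-0.5,0.3,0],"fingers":0},
  {"linear":[-0.02,0.004,-0.15],"delta_rot":[-1,0.6,0],"fingers":0},
  {"linear":[-0.02,0.004,-0.175],"delta_rot":[-1,0.6,0],"fingers":0},
  {"linear":[-0.02,0.004,-0.175],"delta_rot":[-1,0.6,0],"fingers":0},
  {"linear":[-0.02,0.004,-0.175],"delta_rot":[-1,0.6,0],"fingers":0},
  {"linear":[-0.02,0.004,-0.175],"delta_rot":[-1,0.6,0],"fingers":0},
  {"linear":[-0.02,0.004,-0.175],"delta_rot":[-1,0.6,0],"fingers":0},
])

```text
time: 37.65
tool_pos: [0.5173, 0.1149, 0.3622]
tool_rot: [0.002, 0.753, 0.658, 0.003]
contact_force: [-0.2, 0.8, 0.1]
gripper_width: 1.002
```

```bash
python3 -c "
from h import *
import pickle
s,im=grab('wrist','w26',None,1.4); pickle.dump(s,open('w26.pkl','wb'))
print(s['tool_pos'],s['tool_rot'])
"
```

```text
[0.5172879 0.1149025 0.3622197] [0.00181295 0.75343875 0.65751043 0.00260677]
```

View pics/w26.png

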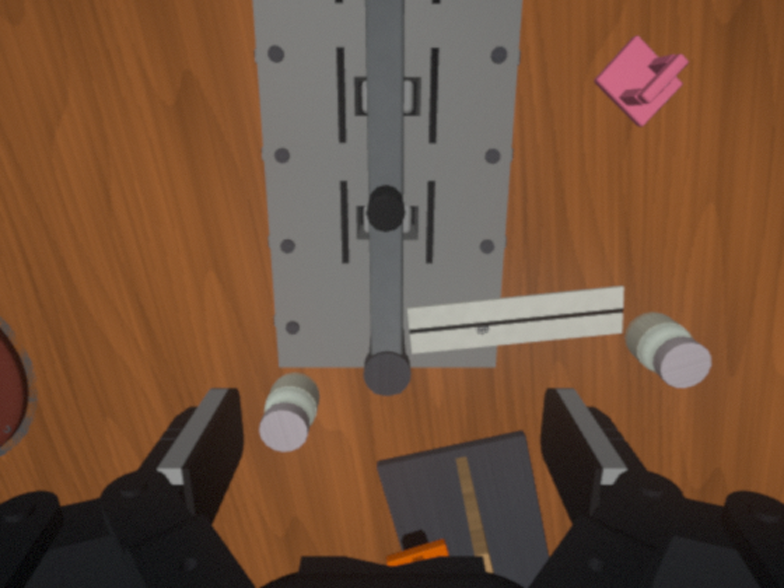

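```bash
python3 -c "
from h import *
grab('scene','s27',(90,100,460,300),2.1)
grab('top','t27',(120,100,460,310),2.3)
"
```

```text
(no output)
```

View pics/s27.png

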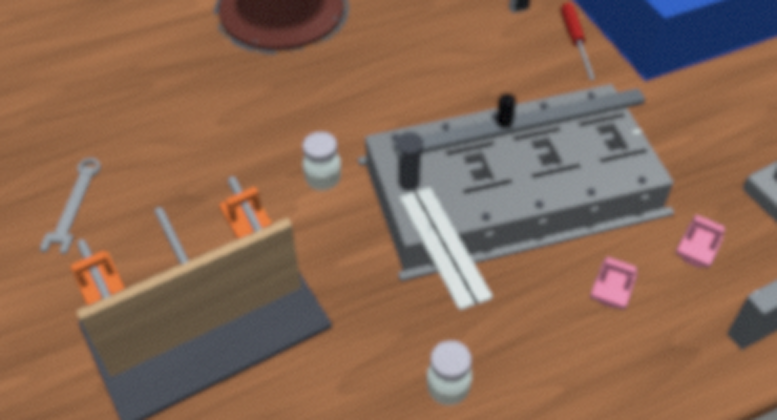

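View pics/t27.png

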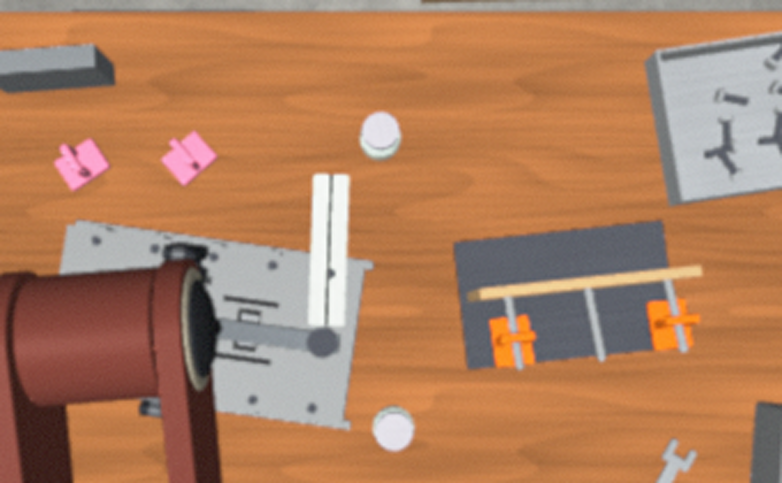

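```bash
python3 -c "
from plant import state,job_done
s=state();print(s['contact_force'],s['joint_vel'].round(3));print(job_done())"
```

```text
[-0.67561586 -0.39431695 -1.04418051] [ 0.001 -0.002 -0.011 -0.     0.002  0.001]
the job is handed in; nothing more can be done
None
```

The job is done and handed in at about 38 s of the 210 s allowed. `job_done()` gives no verdict.

- **Parking the guard:** I swung the guard arm onto the white park mark. A symmetric wrist view put it about 0.6° off the black line. Two rougher readings from angled views suggested up to 1.5°, and I left it there.
- **Plugs:** Only two orange plugs were present. I pulled both straight up out of their sockets, hung one on peg 3 and the other on peg 1, and left peg 2 empty. The third socket was empty from the start. Measured before the second hanging, the rack had not shifted.
- **Closing the guard:** I swung the arm back over the sockets, and the last wrist view has it about 0.3° from the socket row. As the knob was released the tool shifted about 8 mm sideways, but the picture taken afterwards showed the arm still in line.

The final pictures show both plugs hanging, all three sockets empty, both jars standing and the pink look-alikes untouched. The gripper was well clear of everything, and the force readings were near zero.

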